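# Nest the empty nursery pots on their saucers

## Task

Put the five empty upside-down plant pots away, nested upside down just as they stand: the three round ones on the round saucer and the two square ones on the square saucer, in each case the smallest first and each bigger pot over it, so that every pot's mouth sits flat on the saucer's floor inside its rim. Let go of everything, and do not shift or knock over the potted seedling, the amber jar or the wooden dibber.

Things in the scene. Friction and masses are not known exactly. Their poses are not given: they have to be found in the camera images.
- round_large: Large empty round dark grey plastic plant pot, standing upside down (closed end up, open mouth down). Tapered: outer diameter 82 mm at the mouth below, 62 mm at the closed top, 84 mm tall, walls 4 mm, hollow inside up to the 4 mm thick top. Origin: centre of the mouth plane, where it stands; z up through the closed top.
- round_medium: Medium empty round dark grey plastic plant pot, standing upside down (closed end up, open mouth down). Tapered: outer diameter 62 mm at the mouth below, 46 mm at the closed top, 66 mm tall, walls 4 mm, hollow inside up to the 4 mm thick top. Origin: centre of the mouth plane, where it stands; z up through the closed top.
- round_small: Small empty round dark grey plastic plant pot, standing upside down (closed end up, open mouth down). Tapered: outer diameter 44 mm at the mouth below, 32 mm at the closed top, 48 mm tall, walls 3.5 mm, hollow inside up to the 4 mm thick top. Origin: centre of the mouth plane, where it stands; z up through the closed top.
- square_large: Large empty square dark grey plastic plant pot, standing upside down (closed end up, open mouth down). Straight sides 66 mm across outside, with a wider collar 74 mm across in the lowest 20 mm; 76 mm tall, walls 3.5 mm, hollow inside up to the 4 mm thick top. Origin: centre of the mouth plane, where it stands; x and y along its sides, z up through the closed top.
- square_small: Small empty square dark grey plastic plant pot, standing upside down (closed end up, open mouth down). Straight sides 44 mm across outside, with a wider collar 52 mm across in the lowest 16 mm; 56 mm tall, walls 3.5 mm, hollow inside up to the 4 mm thick top. Origin: centre of the mouth plane, where it stands; x and y along its sides, z up through the closed top.
- round_saucer: Round brown plastic saucer, fixed to the bench: outer diameter 120 mm, inner 110 mm, floor 5 mm above the bench, rim 14 mm above the bench. Origin: centre of its underside, on the bench.
- square_saucer: Square brown plastic saucer, fixed to the bench: 114 mm outside, 104 mm inside, floor 5 mm above the bench, rim 14 mm above the bench; the large square pot fits in it only roughly parallel to its sides. Origin: centre of its underside; x and y along its sides.
- seedling: Bystander: potted seedling, a dark square pot (60 mm wide, 60 mm tall) standing upright with soil and leaves up to about 105 mm. Leave it. Origin: centre of its underside.
- jar: Bystander: amber glass jar with a cap, 52 mm diameter, 70 mm tall. Leave it. Origin: centre of its underside.
- dibber: Bystander: wooden dibber (pointed planting stick) lying on the bench, 95 mm long, 22 mm thick. Leave it. Origin: under its middle, on the bench; x along it.
Things that resemble listed ones, but are neither listed nor needed, are in the scene too. Leave any red look-alike of the round_small alone.

How it is judged (in metres and radians):
At the end, for the whole second after the job is handed in: Round pots nested upside down on the round saucer, square ones on the square saucer: each mouth plane 2 to 9 mm above the saucer's underside (floor at 5 mm), centre within 15 mm of the saucer's centre, tilt under 0.08 rad, at rest (under 0.02 m/s) (horizontal distance between each of round_large, round_medium, round_small and round_saucer below 0.015 m and z of round_large in the frame of round_saucer between 0.002 and 0.009 m and angle between each of round_large, round_medium, round_small, square_large, square_small's own z axis and vertical below 0.08 rad and linear speed of each of round_large, round_medium, round_small, square_large, square_small below 0.02 m/s and z of round_medium in the frame of round_saucer between 0.002 and 0.009 m and z of round_small in the frame of round_saucer between 0.002 and 0.009 m and horizontal distance between each of square_large, square_small and square_saucer below 0.015 m and z of square_large in the frame of square_saucer between 0.002 and 0.009 m and z of square_small in the frame of square_saucer between 0.002 and 0.009 m); the robot touches nothing.
It fails at once if the potted seedling is shifted by more than 30 mm or tipped over (distance of seedling from where it was at the start of the episode above 0.03 m or angle between seedling's own z axis and vertical above 0.4 rad).
It fails at once if the jar is shifted by more than 30 mm or tipped over (distance of jar from where it was at the start of the episode above 0.03 m or angle between jar's own z axis and vertical above 0.4 rad).
It fails at once if the dibber is shifted by more than 30 mm (distance of dibber from where it was at the start of the episode above 0.03 m).
It also fails if it takes over 141 s, if anything falls off the work surface, if the arm or the gripper's body presses on something with over 40 N, if the wrist force passes 120 N, or if a joint passes its speed limit or range.

## Robot

A 6-joint arm with a two-finger parallel gripper is mounted at the origin on the work surface. World frame = base frame: x ahead of the robot, y to its left, z up, the work surface at z = 0. Lengths are in mm, angles in rad, forces in N, time in s.
With the tool pointing down it reaches from about 350 to 875 mm from the base axis. Payload 4.2 kg.
Tool frame: the origin (TCP) lies on the centre line of the jaws, within the pads' length; the fingertips stand 25 mm ahead of it and the grasp point (between the pads) lies 6 mm ahead of it; z points along the fingers, y is the direction in which the jaws open and shut (so a half turn about z gives the same grasp; the last joint's range is limited). The gripper opens to 85 mm and grips with 20 to 120 N. Pads are 22 mm wide; open, the fingers measure 114 mm over their backs; the gripper's body (76 mm by 85 mm) begins 54 mm behind the grasp point. The pads swing forward as they close: fully open they stand 13 mm farther back than shut.
Start: joints at [1.404, 0.385, 0.008, 0, -1.194, -0.259], TCP at [258.122, 569.186, 256.312] pointing down, gripper open.
Joint ranges: [-3.14, 3.14], [-1.21, 2.06], [-1.07, 1.41], [-3.16, 2.05], [-2.99, -0.16], [-3.1, 3.1]. Speed limits (rad/s): [2.79, 2.79, 3.14, 3.14, 3.14, 3.14].

## Interface

Orientations are given as a unit quaternion [x, y, z, w].
In Python, from bench import arm gives the robot as it stands.
- The arm moves only by the tool drive_tool, never from a script. Its argument "plan" is a list of rows, each a list of 2 entries, a list of its own where there are three numbers: the shift along the tool's x, y, z in m, then the turn about the tool's z in degrees. A call has 1 to 12 rows; each row shifts and turns the commanded pose from where the row before left it, along the tool's axes as they then stand; what a row does not reach is not made up. A row lasts 1/8 s, in which the tool goes at most 62.5 mm and 10.7 degrees, less where a joint would pass 70% of its speed; a pose out of reach is approached as far as the arm can. A call with a gripper value outside its range is refused whole. "fingers" is the closure, from -1 (fully open) to 1 (shut), so that 0 is half open, set as the call begins (left out, the last holds). The fingers move at their own pace and stop on an object; the grip force is fixed at half the most. Time passes only in rows, so rows that do not move let the fingers close. It gives the time, the measured TCP pose, the force and the opening at its end, in the units of the state.
- arm.read_state(): the state, without advancing time (a new reading comes with each control period).
- arm.get_image(name): name is "scene" or "top" or "wrist"; returns a dict with "image" (400x640x3 uint8, red, green, blue), "K" (3x3 intrinsics, pixels), "R" (3x3) and "t" (3): a world point X has camera coordinates R X + t. Camera axes: x right, y down, z forward; pixel columns grow to the right and rows downward; lengths in mm; the calibration is good to about 2 mm. A picture is of the moment at which its call begins. There is no depth.
- arm.job_done(): hands the job in, once; it reports no verdict.
The state is a dict: "clock": time; "joints": joint angles; "joint_vel": joint speeds; "joint_efforts": joint torques, N m; "position": TCP position; "ee_rot": TCP orientation; "contact_force": force on the tool from outside, world axes, zero at the start; "wrist_torque": the same for the moment, N m; "gripper_width": finger opening in mm.
Only numpy, scipy, OpenCV 4.12 (cv2) and the standard library are available. Lean on these libraries where they do the work, as an engineer would, in place of code of your own. Each camera call takes 0.05 s, during which the arm holds its last target.

## Working session

There is one attempt and no reset: what is moved stays moved. The work goes in short steps, Python scripts to look and compute and a tool call to move; the robot and the scene stay as the last step left them, time stands still between calls to the robot, and variables do not carry over. Pictures are saved under pics/ and viewed, and the job is handed in when it is done.

Besides the shell and the picture viewer there is one more tool, called as name([rows], argument=value, ...), one row to a line, values as JSON. drive_tool: Moves the arm, as the interface text tells. Its arguments: {"type":"object","properties":{"plan":{"type":"array"},"fingers":{"type":"number"}},"required":["plan"]}

```bash
mkdir -p pics; ls; python3 - <<'E'
from bench import arm
import cv2,numpy as np
for n in ["scene","top","wrist"]:
    d=arm.get_image(n); cv2.imwrite(f"pics/{n}0.png",d["image"][:,:,::-1]); print(n,d["K"],d["R"],d["t"])
print(arm.read_state())
E
```

```text
pics
scene [[382.02979444   0.         319.84345107]
 [  0.         382.02979444 199.83889009]
 [  0.           0.           1.        ]] [[ 0.25997777  0.96554224 -0.01182144]
 [ 0.69777718 -0.19631478 -0.6888886 ]
 [-0.66747177  0.170847   -0.72477082]] [-130.99855387 -335.62800595 1351.15541289]
top [[363.43861309   0.         321.09450809]
 [  0.         363.43861309 204.31996577]
 [  0.           0.           1.        ]] [[-0.01136393 -0.99974085 -0.01972524]
 [-0.99548637  0.01316995 -0.09398642]
 [ 0.09422184  0.01856816 -0.99537805]] [  26.62569697  530.56306053 1191.30885312]
wrist [[289.09469094   0.         319.63072954]
 [  0.         289.09469094 201.23589638]
 [  0.           0.           1.        ]] [[-0.41260684 -0.91090738  0.00182779]
 [-0.87523155  0.39700151  0.27633229]
 [-0.25243876  0.11241685 -0.96106042]] [624.1964121  -36.96381591 378.61723104]
{'clock': 0.15, 'joints': array([ 1.40358769e+00,  3.85357259e-01,  6.93401179e-03, -3.24287960e-04,
       -1.19395626e+00, -2.58618130e-01]), 'joint_vel': array([-0.00133855, -0.00295231,  0.00318429,  0.00140341, -0.00070086,
       -0.00083381]), 'joint_efforts': array([ 4.33805972e-04, -3.92680550e+01,  1.88583934e+01,  4.18855950e+00,
       -3.34616423e-03, -7.66795949e-06]), 'position': array([257.98871676, 568.84279791, 255.48837796]), 'ee_rot': array([ 9.77406489e-01, -2.11366757e-01, -1.14395076e-04,  7.97651736e-04]), 'contact_force': array([ 0.48947588, -0.14471059, -0.25634757]), 'wrist_torque': array([-0.01320293, -0.01373311,  0.0081952 ]), 'gripper_width': 85.08680527232828}
```

View pics/scene0.png

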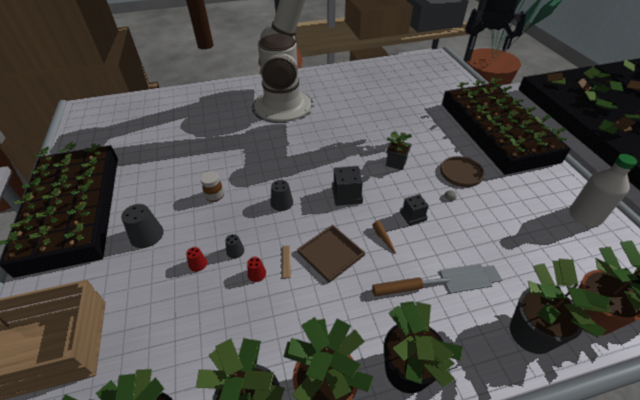

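View pics/top0.png

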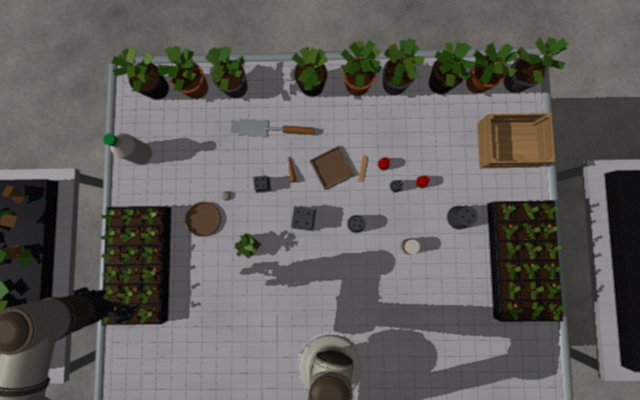

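View pics/wrist0.png

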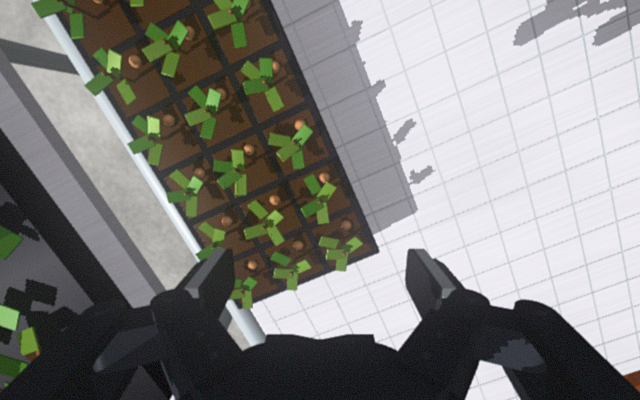

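Scene view: dark round pots at (142,226) large, (281,195) medium, (234,246) small; red look-alikes at (196,259) and (256,269). Square pots are at (348,186) large and (415,209) small, with saucers at (462,171) round and (331,253) square. Bystanders: jar (212,186), seedling (398,150), dibber (384,237). The top view shows the same items. The small one I want is the grey pot at top (396,186), not the red ones at (384,163) and (422,182).

```bash
cat > h.py <<'E'
import numpy as np,cv2
from bench import arm
def proj(d,X):
    p=d["K"]@(d["R"]@np.asarray(X,float)+d["t"]); return p[:2]/p[2]
def ray(d,uv,z):
    v=d["R"].T@np.linalg.inv(d["K"])@np.array([uv[0],uv[1],1.]); c=-d["R"].T@d["t"]
    return c+v*(z-c[2])/v[2]
def save(n,img,rect=None,s=1):
    if rect: x0,y0,x1,y1=rect; img=img[y0:y1,x0:x1]
    cv2.imwrite(f"pics/{n}.png",cv2.resize(img[:,:,::-1],None,fx=s,fy=s,interpolation=cv2.INTER_CUBIC))
def tool():
    s=arm.read_state(); from scipy.spatial.transform import Rotation as R
    return s["position"],R.from_quat(s["ee_rot"]).as_matrix(),s
E
python3 - <<'E'
from h import *
d=arm.get_image("top"); save("topc",d["image"],(180,140,500,270),2.5)
e=arm.get_image("scene"); save("scenec",e["image"],(110,120,490,290),2.1)
np.savez("top.npz",**d); np.savez("scene.npz",**e)
im=d["image"].astype(int); 
m=((im.max(2)<75)&(im.max(2)-im.min(2)<25)).astype(np.uint8)
n,l,st,c=cv2.connectedComponentsWithStats(m)
for i in range(1,n):
    if 40<st[i,4]<900 and 140<c[i][1]<270 and 180<c[i][0]<500: print("dark",st[i],c[i].round(1))
m=((im[:,:,0]-im[:,:,2]>20)&(im[:,:,0]<140)).astype(np.uint8)
n,l,st,c=cv2.connectedComponentsWithStats(m)
for i in range(1,n):
    if 40<st[i,4] and 140<c[i][1]<270 and 180<c[i][0]<500: 
        print("brown",st[i],c[i].round(1),cv2.minAreaRect(np.argwhere(l==i)[:,::-1].astype(np.float32)))
E
```

```text
dark [312 158  14  28  46] [318.2 171.2]
dark [254 176  18  17 251] [262.4 183.7]
dark [390 180  14  12 125] [396.6 185.8]
dark [210 203  13  32  76] [217.3 219. ]
dark [184 204  18  32 170] [190.3 219.3]
dark [292 207  25  23 488] [304. 218.]
dark [448 206  31  23 577] [462.3 216.6]
dark [348 215  18  18 249] [356.5 223.4]
dark [247 236  16  22  97] [255.1 245.7]
brown [ 310  146   43   43 1044] [331.6 167.2] ((331.4000244140625, 167.30001831054688), (32.199378967285156, 32.64659118652344), 63.43495178222656)
brown [288 157   8  25 106] [290.8 171.1] ((289.83526611328125, 169.25881958007812), (24.29621124267578, 5.857122898101807), 77.47119140625)
brown [358 156   9  26  97] [362.8 169.7] ((362.2884521484375, 168.5576934814453), (5.883484840393066, 25.691213607788086), 11.309932708740234)
brown [377 157  14  13 140] [383.5 162.9] ((383.5, 163.0), (12.0, 13.0), 90.0)
brown [415 175  16  13 152] [422.3 181. ] ((422.3200378417969, 180.75999450683594), (11.600000381469727, 15.200000762939453), 53.13010025024414)
brown [188 203  32  33 829] [203.8 218.8] ((203.5, 219.0), (32.0, 31.0), 90.0)
brown [237 236  19  19 182] [246.2 245.5] ((246.0, 245.0), (18.0, 18.0), 90.0)
brown [402 239   8  15  45] [404.3 246.4] ((404.8499755859375, 246.44998168945312), (14.142135620117188, 6.363961219787598), 81.8698959350586)
```

View pics/topc.png

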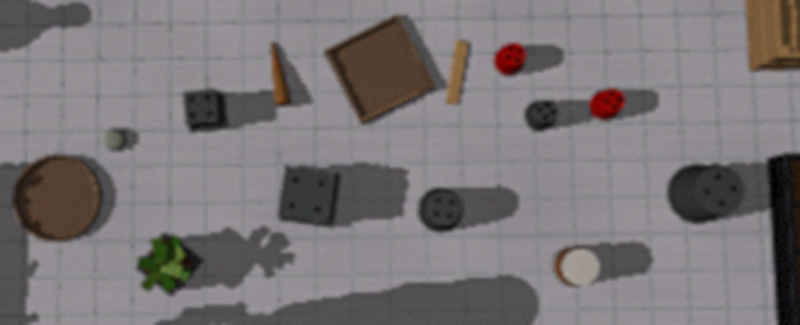

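View pics/scenec.png

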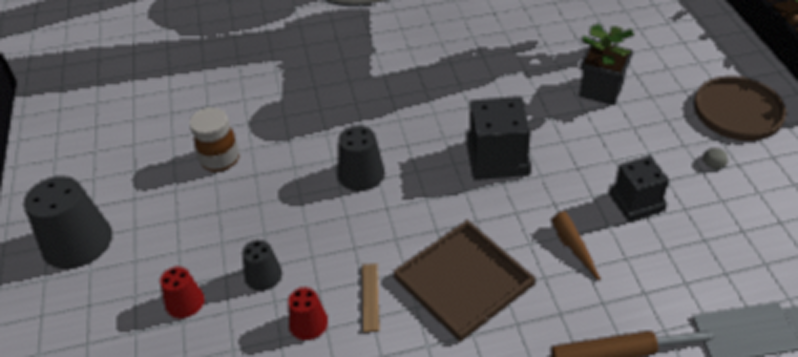

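```bash
python3 - <<'E'
from h import *
d=dict(np.load("top.npz")); e=dict(np.load("scene.npz"))
print("cams",-d["R"].T@d["t"],-e["R"].T@e["t"])
for n,uv,z in [("rl",(462.3,216.6),45),("rm",(356.5,223.4),40),("rs",(396.6,185.8),30),("sl",(304,218),55),("ss",(262.4,183.7),40),("rsauc",(203.7,218.8),12),("ssauc",(331.5,167.3),12),("seed",(247,246),60),("jar",(411,246),50),("red1",(383.5,163),30),("red2",(422.3,181),30),("tray",(490,260),40),("dib",(291,170),10),("tag",(363,169),3),("stone",(228,196),10)]:
    X=ray(d,uv,z); print(n,X.round(0), proj(e,X).round(0))
p,R,s=tool(); print(p,R)
w=arm.get_image("wrist"); C=-w["R"].T@w["t"]; print("cam in tool",R.T@(C-p), "axes in tool",(R.T@w["R"].T).round(3))
E
```

```text
cams [ 416.22355055   -2.48910173 1236.19360652] [1170.10836745 -170.24494412  746.51912011]
rl [ 483. -440.   45.] [141. 223.]
rm [465. -96.  40.] [280. 192.]
rs [ 589. -233.   30.] [233. 243.]
sl [484.  76.  55.] [346. 181.]
ss [601. 215.  40.] [412. 205.]
rsauc [488. 419.  12.] [460. 170.]
ssauc [659. -17.  12.] [330. 250.]
seed [396. 260.  60.] [398. 146.]
jar [ 390. -269.   50.] [210. 183.]
red1 [ 667. -191.   30.] [256. 266.]
red2 [ 604. -319.   30.] [196. 256.]
tray [ 342. -524.   40.] [111. 191.]
dib [652. 122.  10.] [384. 236.]
tag [ 653. -125.    3.] [285. 261.]
stone [565. 338.  10.] [447. 194.]
[258.02181988 568.99467125 255.79353714] [[ 9.10697115e-01 -4.13074610e-01 -3.61987526e-04]
 [-4.13074763e-01 -9.10696606e-01 -9.65317425e-04]
 [ 6.90873077e-05  1.02863971e-03 -9.99999469e-01]]
cam in tool [  68.84810894   -0.16067406 -117.61827142] axes in tool [[ 0.001 -0.961 -0.276]
 [ 1.     0.001  0.   ]
 [ 0.    -0.276  0.961]]
```

drive_tool([
  [[0,0,0],-8.1],
  [[0,0,0],-8.1],
  [[0,0,0],-8.2],
  [[0.02,0.05,0],0],
  [[0.02,0.05,0],0],
  [[0.02,0.05,0],0],
  [[0.02,0.05,0],0],
  [[0.02,0.05,0],0],
  [[0.02,0.05,0],0],
  [[0.02,0.05,0],0],
  [[0.02,0.05,0],0],
  [[0.02,0.05,0],0],
], fingers=-1)

```text
clock: 1.8
position: [438.5, 117.6, 256.7]
ee_rot: [1.0, 0.0, 0.0, -0.0]
contact_force: [0.4, 0.0, -0.2]
gripper_width: 85.3
```

drive_tool([
  [[0.02,0.05,0],0],
  [[0.02,0.05,0],0],
  [[0.02,0.05,0],0],
  [[0.02,0.05,0],0],
  [[0.02,0.05,0],0],
  [[0.02,0.05,0],0],
  [[0.02,0.05,0],0],
  [[0,0,0],0],
])

```text
clock: 2.8
position: [578.6, -233.9, 254.9]
ee_rot: [1.0, -0.002, -0.001, 0.0]
contact_force: [0.3, -0.4, 0.2]
gripper_width: 85.3
```

```bash
cat >> h.py <<'E'
def st():
    p,R,s=tool(); print("t",s["clock"],"p",p.round(1),"yaw(x)",np.degrees(np.arctan2(R[1,0],R[0,0])).round(2),"tilt",np.degrees(np.arccos(-R[2,2])).round(2),"w",round(s["gripper_width"],1),"F",s["contact_force"].round(1),"q",s["joints"].round(2))
def shot(n,s=1,pts=()):
    d=arm.get_image("wrist"); im=d["image"].copy(); save(n,im,None,s); return d
E
python3 - <<'E'
from h import *
st(); d=shot("w1"); np.savez("w.npz",**d)
print(proj(d,[589,-233,48]),proj(d,[589,-233,0]))
E
```

```text
t 2.8 p [ 578.6 -233.9  254.9] yaw(x) -0.26 tilt 0.08 w 85.3 F [ 0.3 -0.4  0.2] q [-0.13  0.38  0.    0.   -1.19  1.69]
[319.3938638  171.62838162] [319.43249529 164.979953  ]
```

View pics/w1.png

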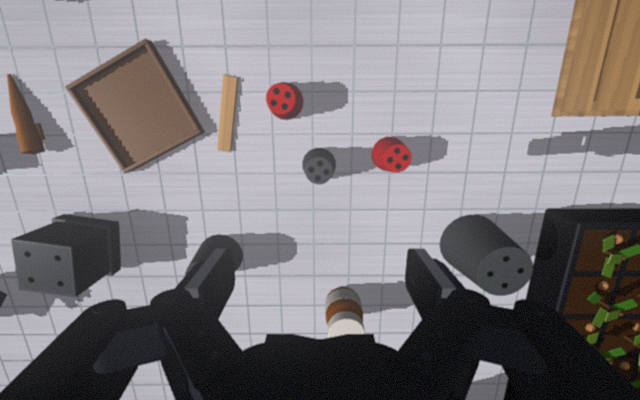

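Wrist view: the grey small pot is at (319,166). The red look-alikes are at (284,101) and (391,154), and the square saucer is at (135,106). I'll confirm with an enlarged crop and measure.

```bash
python3 - <<'E'
from h import *
d=dict(np.load("w.npz")); im=d["image"].astype(int); save("c1",d["image"],(260,70,420,200),5)
m=((im.max(2)<95)&(im.max(2)-im.min(2)<25)).astype(np.uint8)
m=cv2.morphologyEx(m,cv2.MORPH_OPEN,np.ones((3,3)))
n,l,s_,c=cv2.connectedComponentsWithStats(m)
for i in range(1,n):
    if s_[i,4]>200: print(s_[i],c[i].round(1))
    if s_[i,4]>200 and abs(c[i]-[319,166]).max()<15: print("X",ray(d,c[i],26))
mb=((im[:,:,0]-im[:,:,2]>15)&(im[:,:,0]<130)).astype(np.uint8)
mb=cv2.morphologyEx(mb,cv2.MORPH_OPEN,np.ones((3,3)))
n,l,s_,c=cv2.connectedComponentsWithStats(mb)
for i in range(1,n):
    if s_[i,4]>3000 and c[i][0]<250:
        b=cv2.boxPoints(cv2.minAreaRect(np.argwhere(l==i)[:,::-1].astype(np.float32))); P=np.array([ray(d,q,14)[:2] for q in b]); print("saucer",P.round(1),P.mean(0).round(1)); e=P[1]-P[0]; print(np.degrees(np.arctan2(e[1],e[0])))
E
```

```text
[148  41  56  93 489] [175.7  86.5]
[  71   45   76  122 1698] [105.7 105.4]
[ 14  85  30  69 472] [ 30.4 123.8]
[304 149  32  27 390] [322.1 159.3]
X [ 599.92634033 -236.24022986   26.        ]
[    0   208   640   192 61400] [360.2 331.1]
[  17  215  104   82 5747] [ 73.9 255.1]
[605 258  35  48 564] [621.2 281.6]
[339 287  22  19 224] [349.6 294.6]
saucer [[700.5  26.8]
 [733.4 -40. ]
 [632.4 -91. ]
 [593.4 -19.8]] [664.9 -31. ]
-63.79187557075758
```

View pics/c1.png

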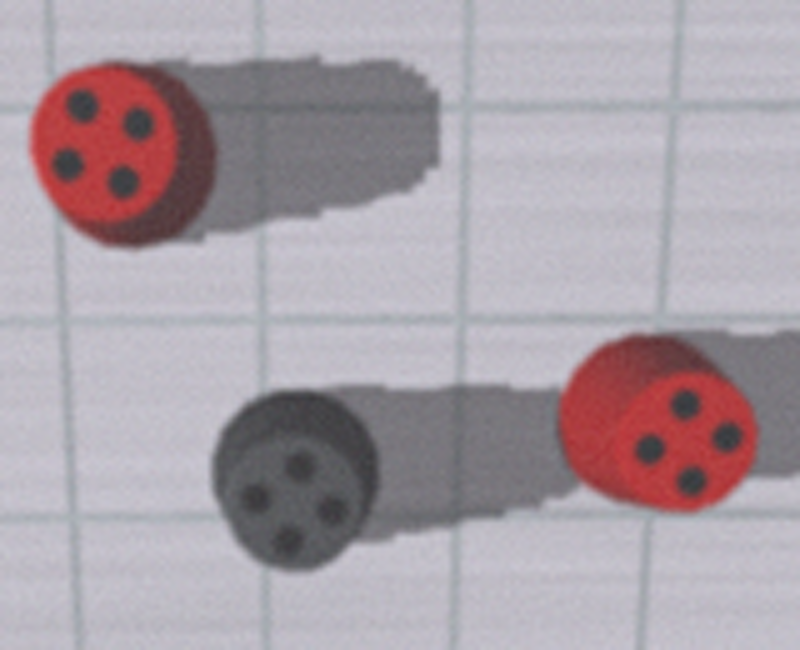

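Confirmed: the plain grey pot at (318,171), with the red ones left alone. It sits at about (590,-233). I'll descend with the jaws partly open to clear the red neighbour.

drive_tool([
  [[0.011,0,0.03],0],
  [[0,0,0.05],0],
  [[0,0,0.05],0],
  [[0,0,0.04],0],
  [[0,0,0.025],0],
  [[0,0,0.015],0],
  [[0,0,0.005],0],
  [[0,0,0],0],
], fingers=-0.4)

```text
clock: 3.85
position: [589.7, -230.6, 42.1]
ee_rot: [1.0, 0.0, 0.001, 0.0]
contact_force: [-0.5, 0.4, 0.4]
gripper_width: 59.6
```

drive_tool([
  [[0,0,0],0],
  [[0,0,0],0],
  [[0,0,0],0],
  [[0,0,0],0],
  [[0,0,0],0],
  [[0,0,0],0],
], fingers=1)

```text
clock: 4.6
position: [590.3, -231.0, 43.0]
ee_rot: [1.0, 0.0, 0.001, 0.0]
contact_force: [1.1, 0.9, 5.5]
gripper_width: 35.9
```

drive_tool([
  [[0,0,-0.01],0],
  [[0,0,-0.03],0],
  [[0,0,-0.05],0],
  [[0,0,-0.05],0],
  [[0,0,0],0],
])

```text
clock: 5.22
position: [591.5, -231.5, 187.0]
ee_rot: [1.0, 0.0, 0.005, 0.001]
contact_force: [0.1, 0.9, -0.2]
gripper_width: 35.7
```

```bash
python3 - <<'E'
from h import *
st(); d=shot("w2")
E
```

```text
t 5.225 p [ 591.5 -231.5  187. ] yaw(x) 0.03 tilt 0.61 w 35.7 F [ 0.1  0.9 -0.2] q [-0.12  0.45 -0.07  0.   -1.04  1.69]
```

View pics/w2.png

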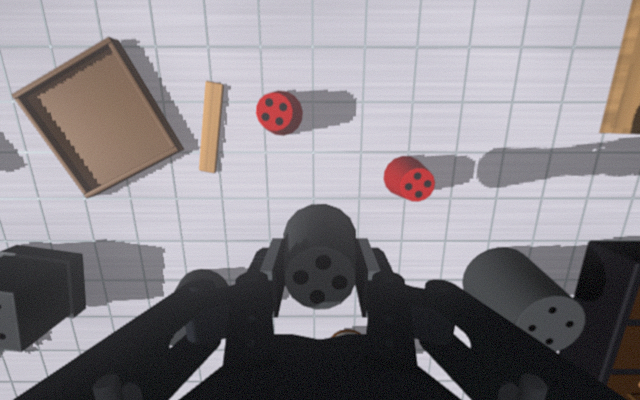

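drive_tool([
  [[-0.008,-0.05,0],0],
  [[-0.008,-0.05,0],0],
  [[-0.008,-0.05,0],0],
  [[-0.008,-0.05,0],0],
  [[-0.008,-0.05,0],0],
  [[-0.008,-0.05,0],0],
  [[-0.008,-0.05,0],0],
  [[-0.008,-0.05,0],0],
  [[-0.008,-0.05,0],0],
  [[-0.008,-0.05,0],0],
  [[-0.008,-0.05,0],0],
  [[-0.008,-0.04,0],0],
])

```text
clock: 6.78
position: [491.9, 360.4, 179.5]
ee_rot: [1.0, 0.0, -0.001, 0.001]
contact_force: [1.5, -0.3, 0.2]
gripper_width: 35.7
```

drive_tool([
  [[-0.005,-0.01,0],0],
  [[0,0,0],0],
  [[0,0,0],0],
])

```text
clock: 7.15
position: [488.1, 367.8, 180.8]
ee_rot: [1.0, -0.001, -0.001, 0.001]
contact_force: [0.5, -0.2, -0.0]
gripper_width: 35.9
```

```bash
python3 - <<'E'
from h import *
st(); d=shot("w3"); np.savez("w.npz",**d); print(proj(d,[488,419,5]))
im=d["image"].astype(int)
mb=((im[:,:,0]-im[:,:,2]>15)&(im[:,:,0]<140)).astype(np.uint8)
n,l,s_,c=cv2.connectedComponentsWithStats(mb)
for i in range(1,n):
    if s_[i,4]>500: print(s_[i],c[i])
E
```

```text
t 7.15 p [488.1 367.8 180.8] yaw(x) -0.06 tilt 0.09 w 35.9 F [ 0.5 -0.2 -0. ] q [ 0.91  0.42 -0.13 -0.   -1.02  0.66]
[270.9724245  187.01793901]
[ 204  131  117  112 2658] [240.03987961 196.35402558]
[    0   163   139   225 20420] [ 58.56077375 270.17487757]
```

View pics/w3.png

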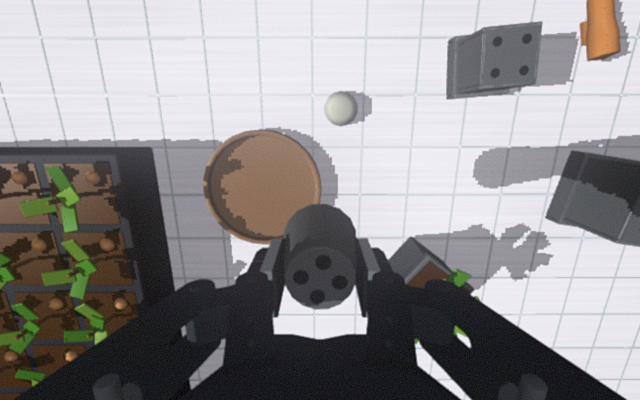

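```bash
python3 - <<'E'
from h import *
d=dict(np.load("w.npz")); print(ray(d,(262,186.5),14),ray(d,(203.5,186),14),ray(d,(321,190),14)); t=dict(np.load("top.npz")); save("tc",t["image"],(180,195,230,245),12)
E
```

```text
[490.66625292 426.47682237  14.        ] [491.22315373 485.41588966  14.        ] [486.99114446 366.95293548  14.        ]
```

View pics/tc.png

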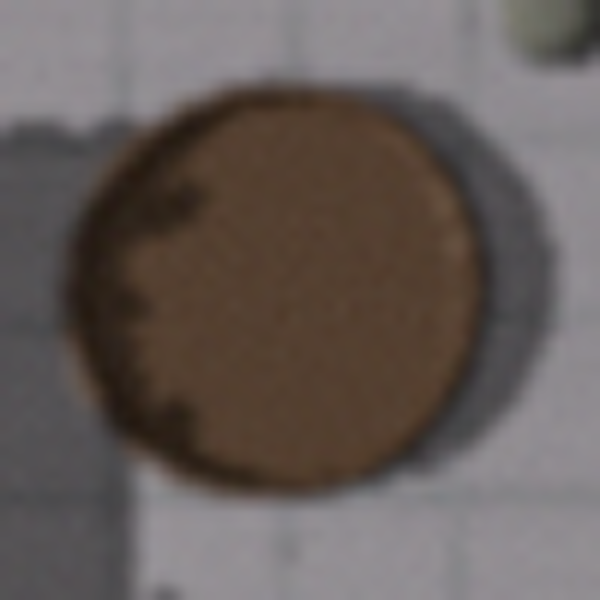

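drive_tool([
  [[0.001,-0.05,0.04],0],
  [[0,-0.005,0.04],0],
  [[0,0,0],0],
  [[0,0,0],0],
])

```text
clock: 7.7
position: [490.2, 422.6, 103.9]
ee_rot: [1.0, -0.0, 0.001, -0.001]
contact_force: [0.8, 0.8, 0.8]
gripper_width: 35.9
```

```bash
python3 - <<'E'
from h import *
st(); d=shot("w4",1.2); np.savez("w.npz",**d)
for z in (5,14): print(proj(d,[489,423,z]))
e=arm.get_image("scene"); save("s4",e["image"],(400,110,540,220),5)
E
```

```text
t 7.7 p [490.2 422.6 103.9] yaw(x) -0.03 tilt 0.12 w 35.9 F [0.8 0.8 0.8] q [ 0.96  0.56 -0.12  0.   -0.89  0.61]
[320.17708646 211.1203098 ]
[320.18148366 214.77632067]
```

View pics/w4.png

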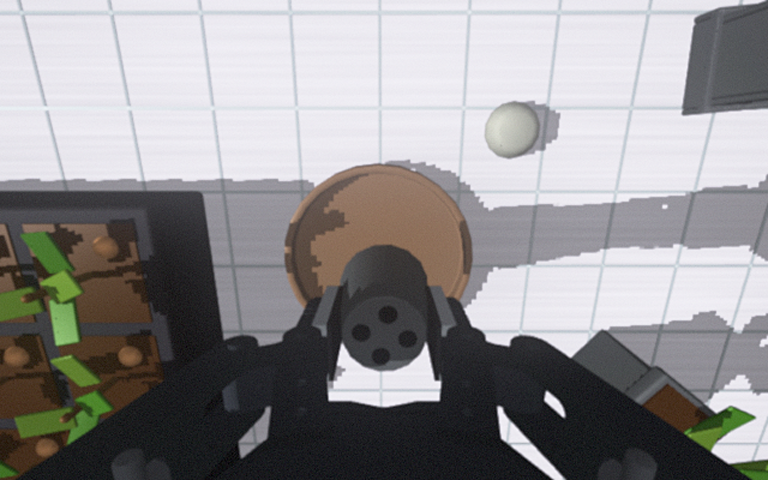

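View pics/s4.png

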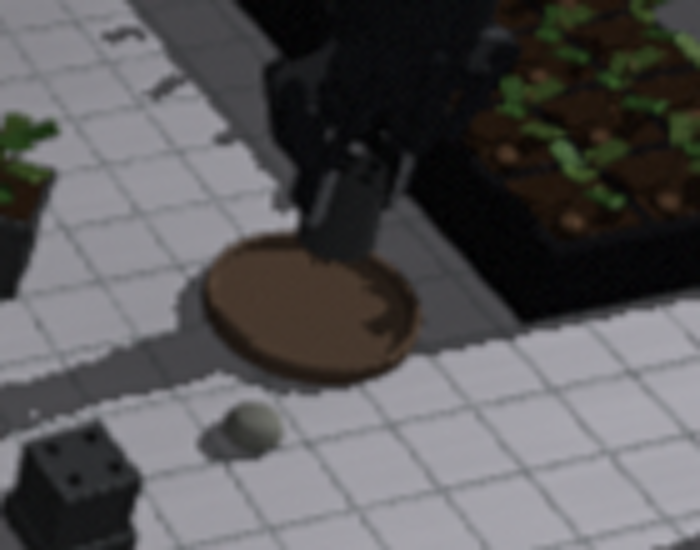

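```bash
python3 - <<'E'
from h import *
d=dict(np.load("w.npz")); e=dict(np.load("scene.npz"))
print(ray(d,(319.6,136.5),14),ray(d,(315.5,211),14),ray(e,(400+312/5,110+308/5),8))
E
```

```text
[546.92605008 423.44604373  14.        ] [492.00017024 426.53292004  14.        ] [492.80706639 423.88811348   8.        ]
```

drive_tool([
  [[0,-0.002,0.02],0],
  [[0,0,0.02],0],
  [[0,0,0.009],0],
  [[0,0,0.004],0],
  [[0,0,0.001],0],
  [[0,0,0.001],0],
  [[0,0,0],0],
])

```text
clock: 8.68
position: [489.5, 425.4, 48.2]
ee_rot: [1.0, 0.0, 0.001, -0.001]
contact_force: [-0.1, -0.3, 2.0]
gripper_width: 35.7
```

drive_tool([
  [[0,0,0],0],
  [[0,0,0],0],
  [[0,0,0],0],
], fingers=-0.3)

```text
clock: 9.05
position: [489.1, 424.9, 47.1]
ee_rot: [1.0, -0.0, -0.0, 0.0]
contact_force: [0.6, 0.9, -0.2]
gripper_width: 55.6
```

drive_tool([
  [[0,0,-0.02],0],
  [[0,0,-0.04],0],
  [[0,0,-0.05],0],
  [[0,0.03,-0.05],0],
  [[-0.01,0.05,0],0],
  [[-0.01,0.05,0],0],
  [[0,0,0],0],
  [[0,0,0],0],
])

```text
clock: 10.05
position: [469.5, 295.4, 207.7]
ee_rot: [1.0, -0.0, 0.0, -0.0]
contact_force: [-0.1, 0.2, 1.0]
gripper_width: 55.4
```

```bash
python3 - <<'E'
from h import *
st(); d=shot("w5",1.2); np.savez("w.npz",**d)
E
```

```text
t 10.05 p [469.5 295.4 207.7] yaw(x) -0.01 tilt 0.07 w 55.4 F [-0.1  0.2  1. ] q [ 0.85  0.31 -0.24  0.   -1.02  0.72]
```

View pics/w5.png

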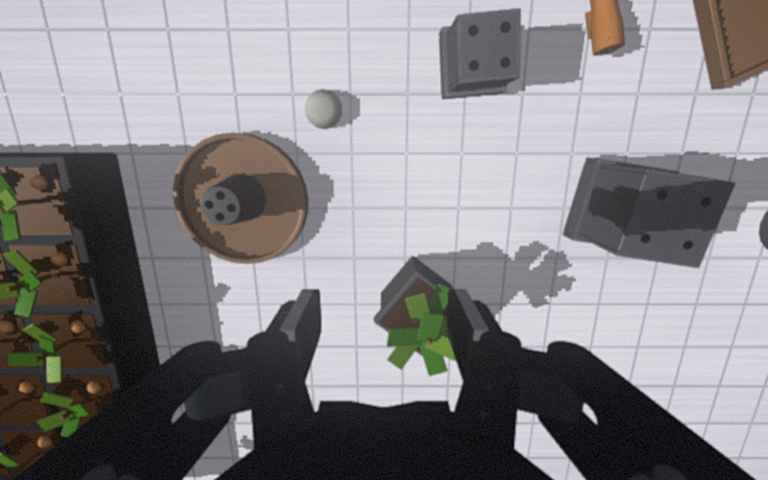

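Wrist view: the small pot stands upright in the round saucer at about (238,197), close to the saucer's centre at (240,197). Next is the medium pot.

drive_tool([
  [[0,0.05,0],0],
  [[0,0.05,0],0],
  [[0,0.05,0],0],
  [[0,0.05,0],0],
  [[0,0.05,0],0],
  [[0,0.05,0],0],
  [[0,0.05,0],0],
  [[-0.005,0.04,0],0],
  [[0,0,0],0],
  [[0,0,0],0],
], fingers=-1)

```text
clock: 11.35
position: [465.0, -94.4, 207.1]
ee_rot: [1.0, 0.0, 0.0, -0.0]
contact_force: [0.9, 0.4, 0.0]
gripper_width: 85.3
```

```bash
python3 - <<'E'
from h import *
st(); d=shot("w6",1.2); np.savez("w.npz",**d)
for z in (0,66): print(proj(d,[465,-96,z])*1.2)
E
```

```text
t 11.35 p [465.  -94.4 207.1] yaw(x) 0.03 tilt 0.0 w 85.3 F [0.9 0.4 0. ] q [ 0.14  0.17 -0.42 -0.   -0.97  1.43]
[385.96536068 216.89844055]
[386.50463961 234.71142455]
```

View pics/w6.png

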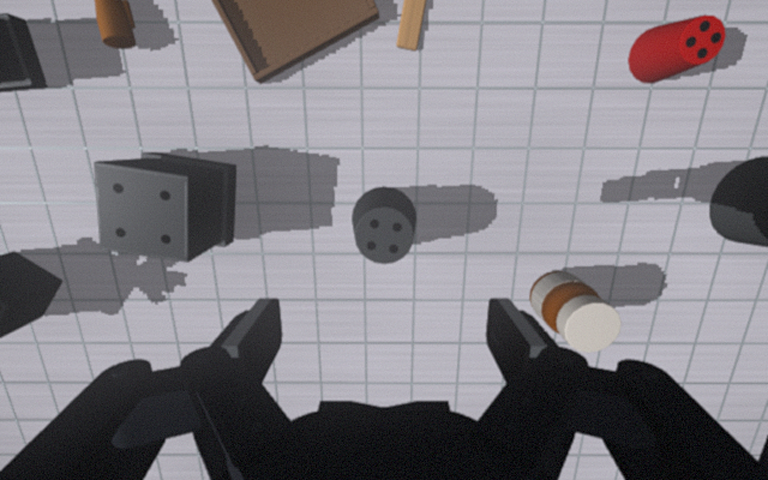

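Wrist view: the medium pot's top is at (385,236), which matches the prediction. I'll grasp it.

drive_tool([
  [[-0.001,0,0.04],0],
  [[0,0,0.05],0],
  [[0,0,0.035],0],
  [[0,0,0.018],0],
  [[0,0,0.006],0],
  [[0,0,0],0],
])

```text
clock: 12.15
position: [463.7, -94.3, 58.4]
ee_rot: [1.0, 0.001, 0.0, 0.0]
contact_force: [0.5, -0.6, -1.2]
gripper_width: 85.5
```

drive_tool([
  [[0,0,0],0],
  [[0,0,0],0],
  [[0,0,0],0],
  [[0,0,0],0],
  [[0,0,0],0],
  [[0,0,0],0],
], fingers=1)

```text
clock: 12.9
position: [463.9, -95.1, 59.6]
ee_rot: [1.0, 0.0, 0.001, 0.0]
contact_force: [-0.3, 0.5, 5.6]
gripper_width: 48.8
```

drive_tool([
  [[0,0,-0.01],0],
  [[0,0,-0.03],0],
  [[0,0,-0.05],0],
  [[0,0,-0.05],0],
  [[0,0,0],0],
])

```text
clock: 13.52
position: [465.5, -94.9, 203.2]
ee_rot: [1.0, 0.0, 0.005, -0.0]
contact_force: [0.6, 0.2, -1.5]
gripper_width: 48.8
```

```bash
python3 - <<'E'
from h import *
st(); d=shot("w7",1.2)
E
```

```text
t 13.525 p [465.5 -94.9 203.2] yaw(x) 0.03 tilt 0.63 w 48.8 F [ 0.6  0.2 -1.5] q [ 0.14  0.17 -0.43  0.   -0.95  1.43]
```

View pics/w7.png

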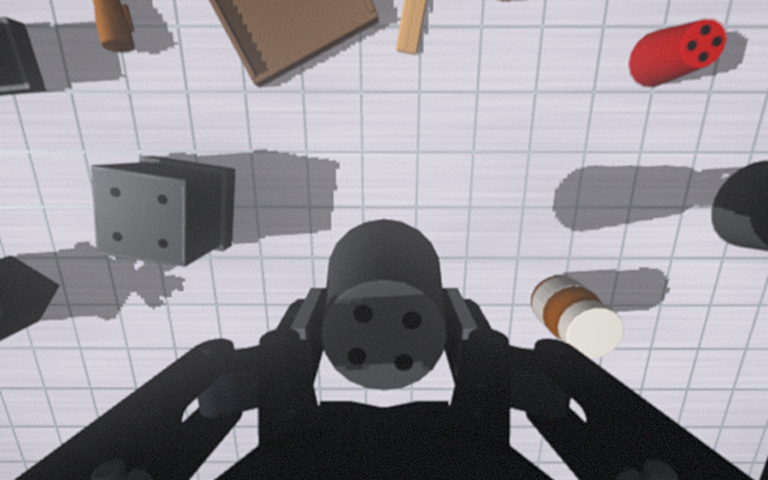

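drive_tool([
  [[0.002,-0.05,0],0],
  [[0.002,-0.05,0],0],
  [[0.002,-0.05,0],0],
  [[0.002,-0.05,0],0],
  [[0.002,-0.05,0],0],
  [[0.002,-0.05,0],0],
  [[0.002,-0.05,0],0],
  [[0.002,-0.05,0],0],
  [[0.003,-0.05,0],0],
  [[0.003,-0.05,0],0],
  [[0.002,-0.02,0],0],
  [[0,0,0],0],
])

```text
clock: 15.08
position: [486.2, 425.6, 195.8]
ee_rot: [1.0, 0.001, -0.001, 0.001]
contact_force: [-0.5, -0.4, -0.6]
gripper_width: 49.2
```

drive_tool([
  [[0,0,0.02],0],
  [[0,0,0.03],0],
  [[0,0,0.01],0],
  [[0,0,0],0],
  [[0,0,0],0],
])

```text
clock: 15.7
position: [487.7, 425.2, 139.5]
ee_rot: [1.0, -0.0, 0.001, -0.001]
contact_force: [0.2, 0.0, -1.1]
gripper_width: 49.3
```

```bash
python3 - <<'E'
from h import *
st(); d=shot("w8",1.2); e=arm.get_image("scene"); save("s8",e["image"],(400,110,540,220),5)
E
```

```text
t 15.7 p [487.7 425.2 139.5] yaw(x) -0.0 tilt 0.11 w 49.3 F [ 0.2  0.  -1.1] q [ 0.97  0.52 -0.09  0.   -0.96  0.6 ]
```

View pics/s8.png

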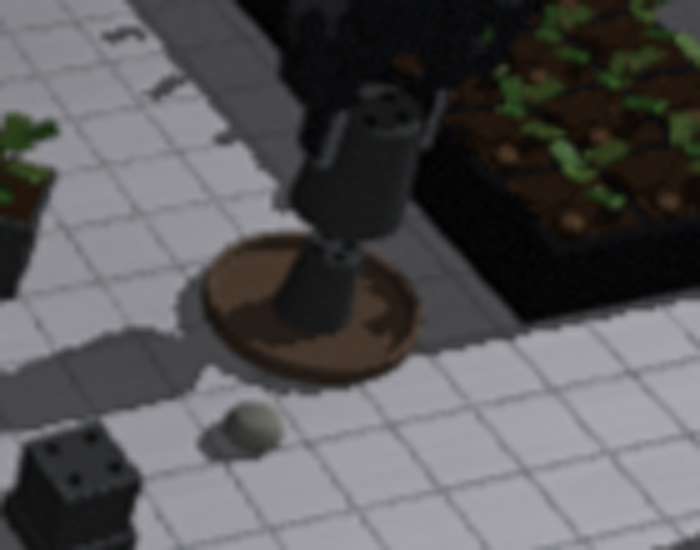

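View pics/w8.png

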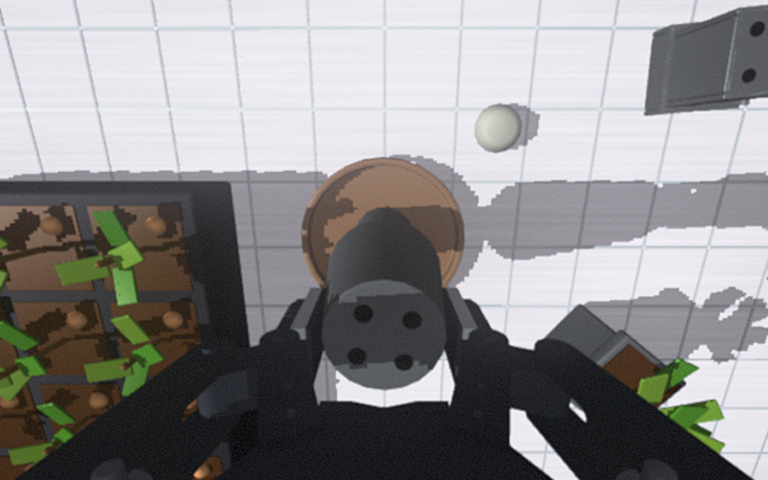

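The medium pot hangs directly above the small one in both views. I'll lower it.

drive_tool([
  [[0.001,0,0.02],0],
  [[0,0,0.02],0],
  [[0,0,0.018],0],
  [[0,0,0.01],0],
  [[0,0,0.004],0],
  [[0,0,0.001],0],
  [[0,0,0.001],0],
  [[0,0,0],0],
])

```text
clock: 16.8
position: [488.4, 425.4, 65.0]
ee_rot: [1.0, 0.0, 0.0, -0.001]
contact_force: [0.3, -0.6, 0.3]
gripper_width: 48.9
```

drive_tool([
  [[0,0,0],0],
  [[0,0,0],0],
  [[0,0,0],0],
], fingers=-0.6)

```text
clock: 17.18
position: [488.1, 425.0, 64.4]
ee_rot: [1.0, 0.0, 0.0, -0.0]
contact_force: [-0.1, 0.2, -0.0]
gripper_width: 68.3
```

drive_tool([
  [[0,0,-0.02],0],
  [[0,0,-0.04],0],
  [[0,0,-0.05],0],
  [[0,0.03,-0.05],0],
  [[-0.01,0.05,0],0],
  [[-0.01,0.05,0],0],
  [[0,0,0],0],
  [[0,0,0],0],
])

```text
clock: 18.18
position: [468.5, 295.3, 224.7]
ee_rot: [1.0, -0.0, 0.001, -0.0]
contact_force: [1.1, -0.2, -0.3]
gripper_width: 68.3
```

```bash
python3 - <<'E'
from h import *
st(); d=shot("w9",1.2); e=arm.get_image("scene"); save("s9",e["image"],(400,110,540,220),5)
E
```

```text
t 18.175 p [468.5 295.3 224.7] yaw(x) -0.0 tilt 0.08 w 68.3 F [ 1.1 -0.2 -0.3] q [ 0.86  0.29 -0.22  0.   -1.06  0.72]
```

View pics/s9.png

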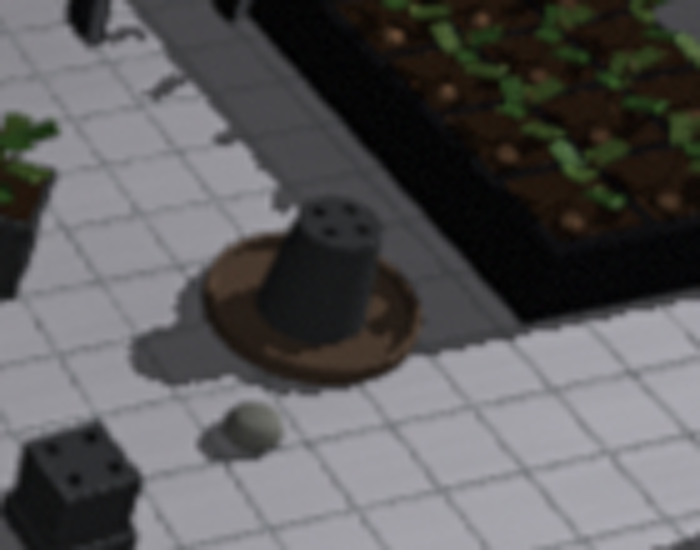

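View pics/w9.png

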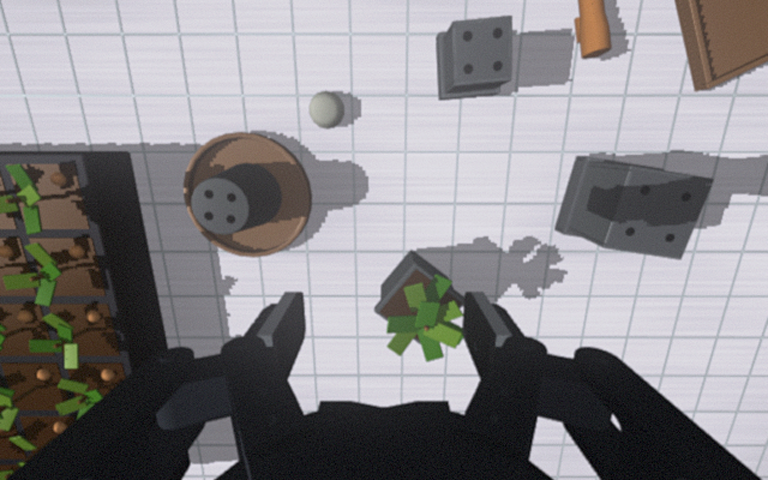

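The medium pot is nested upright in the saucer at scene crop (320,275). Next is the small square pot, which is nearby.

drive_tool([
  [[0.04,0.027,0],0],
  [[0.04,0.027,0],0],
  [[0.04,0.026,0],0],
  [[0,0,0],0],
  [[0,0,0],0],
], fingers=-0.6)

```text
clock: 18.9
position: [588.1, 215.6, 223.4]
ee_rot: [1.0, 0.0, -0.001, 0.0]
contact_force: [-0.2, 0.3, 0.9]
gripper_width: 68.3
```

```bash
python3 - <<'E'
from h import *
st(); d=shot("w10"); np.savez("w.npz",**d); save("w10c",d["image"],(0,0,560,260),1.4)
for z in (0,56): print(proj(d,[601,215,z]))
E
```

```text
t 18.9 p [588.1 215.6 223.4] yaw(x) 0.02 tilt 0.08 w 68.3 F [-0.2  0.3  0.9] q [ 0.61  0.41 -0.04 -0.   -1.13  0.96]
[320.67614761 167.03231567]
[320.88174652 176.20039694]
```

View pics/w10c.png

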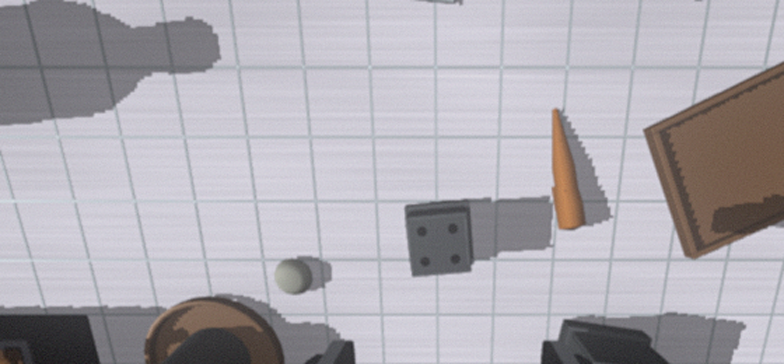

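```bash
python3 - <<'E'
from h import *
d=dict(np.load("w.npz")); save("w10d",d["image"],(270,130,360,210),8)
e=dict(np.load("scene.npz")); save("s10d",e["image"],(390,185,440,230),12)
t=dict(np.load("top.npz")); save("t10d",t["image"],(245,170,280,200),16)
E
```

```text
(no output)
```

View pics/w10d.png

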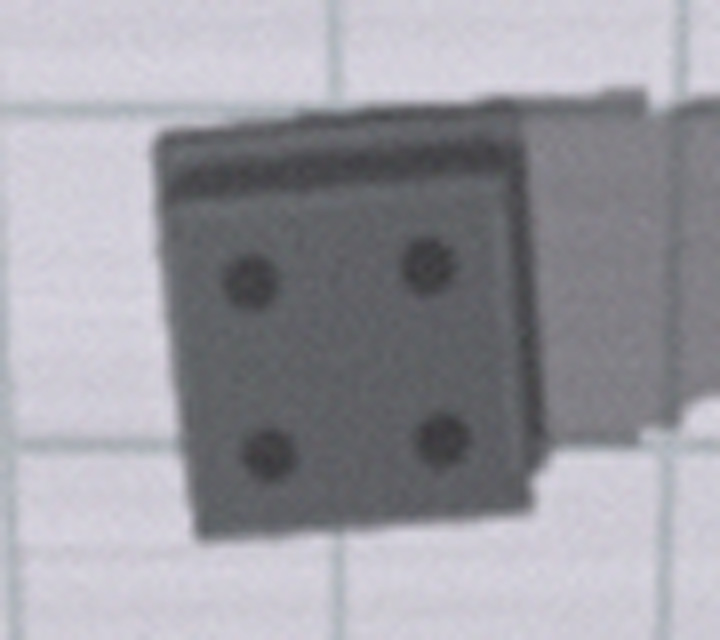

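View pics/s10d.png

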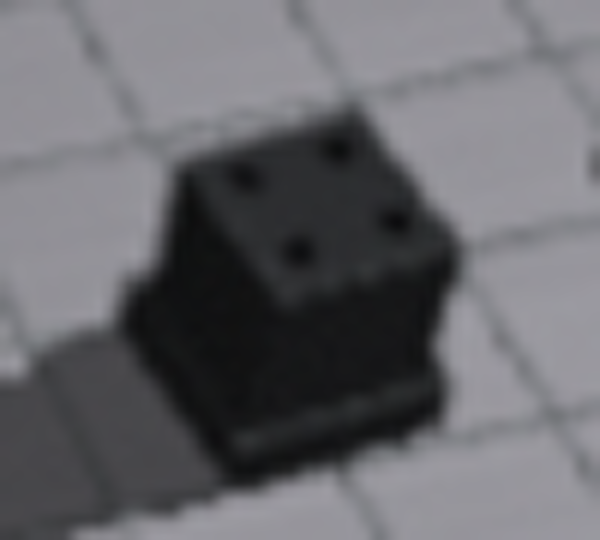

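View pics/t10d.png

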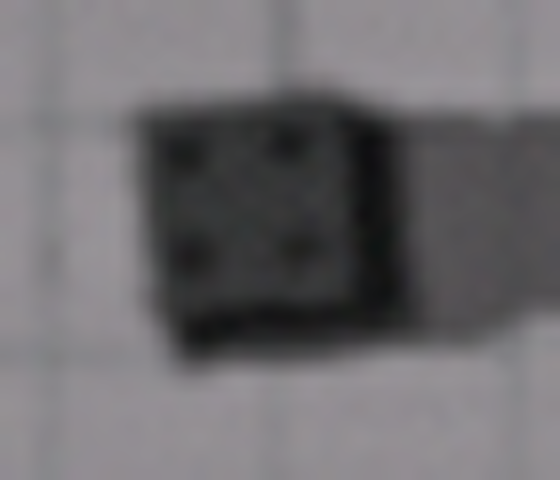

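```bash
python3 - <<'E'
from h import *
d=dict(np.load("w.npz"));e=dict(np.load("scene.npz"));t=dict(np.load("top.npz"))
def f(c,pts,o,s,z=56):
    P=np.array([ray(c,np.array(p)/s+o,z)[:2] for p in pts]); r=cv2.minAreaRect(P.astype(np.float32)); print(P.mean(0).round(1),r)
f(d,[(250,283),(428,265),(270,457),(442,441)],(270,130),8)
f(t,[(183,150),(288,140),(192,257),(300,250)],(245,170),16)
f(e,[(246,177),(339,150),(397,221),(300,252)],(390,185),12)
E
```

```text
[601.9 222.4] ((601.9275512695312, 222.37156677246094), (22.34507179260254, 22.13898277282715), 5.578840255737305)
[602.9 219.7] ((602.7536010742188, 219.5546112060547), (23.1982479095459, 22.284120559692383), 5.074305057525635)
[605.  221.5] ((604.8622436523438, 221.35296630859375), (22.4699764251709, 22.892803192138672), 6.476972579956055)
```

Triangulated from all three views: the small square pot is at (602.5,221.5), yaw +5.5°. Grasping it.

drive_tool([
  [[0.0145,-0.006,0.03],0],
  [[0,0,0.05],-5.5],
  [[0,0,0.05],0],
  [[0,0,0.03],0],
  [[0,0,0.012],0],
  [[0,0,0.003],0],
  [[0,0,0],0],
])

```text
clock: 19.82
position: [603.3, 221.8, 50.7]
ee_rot: [0.999, 0.048, 0.001, -0.001]
contact_force: [0.2, -0.0, -0.4]
gripper_width: 68.2
```

drive_tool([
  [[0,0,0],0],
  [[0,0,0],0],
  [[0,0,0],0],
  [[0,0,0],0],
  [[0,0,0],0],
], fingers=1)

```text
clock: 20.45
position: [603.4, 221.4, 50.6]
ee_rot: [0.999, 0.048, 0.001, -0.0]
contact_force: [-0.6, 0.4, 5.9]
gripper_width: 43.2
```

drive_tool([
  [[0,0,-0.01],0],
  [[0,0,-0.03],0],
  [[0,0,-0.05],0],
  [[0,0,-0.05],0],
  [[0,0,0],0],
])

```text
clock: 21.08
position: [604.7, 222.0, 194.8]
ee_rot: [0.999, 0.048, 0.005, -0.002]
contact_force: [-0.1, 1.6, -0.8]
gripper_width: 43.3
```

```bash
python3 - <<'E'
from h import *
st(); d=shot("w11",1.2)
np.savez("w.npz",**d)
E
```

```text
t 21.075 p [604.7 222.  194.8] yaw(x) 5.53 tilt 0.59 w 43.3 F [-0.1  1.6 -0.8] q [ 0.6   0.46 -0.04  0.   -1.07  1.06]
```

View pics/w11.png

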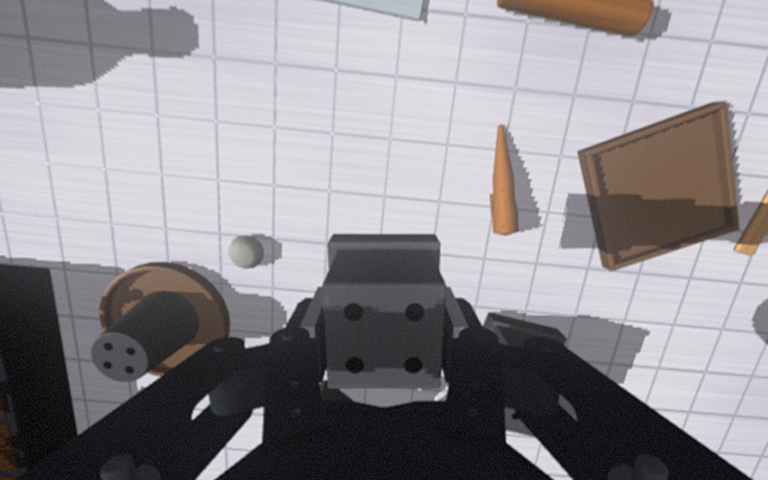

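```bash
python3 - <<'E'
from h import *
d=dict(np.load("w.npz"));e=dict(np.load("scene.npz"));t=dict(np.load("top.npz"))
def f(c,pts,o,s,z=14):
    P=np.array([ray(c,np.array(p)/s+o,z)[:2] for p in pts]); r=cv2.minAreaRect(P.astype(np.float32)); print(P.mean(0).round(1),r)
f(d,[(580,151),(724,102),(739,230),(612,270)],(0,0),1.2)
f(t,[(325,50),(402,15),(437,85),(365,122)],(180,140),2.5)
f(e,[(394,271),(467,222),(535,281),(460,334)],(110,120),2.1)
E
```

```text
[657.4 -12.1] ((657.2451782226562, -10.995590209960938), (114.12183380126953, 118.60897064208984), 25.272294998168945)
[658.7 -21.3] ((658.0146484375, -20.053512573242188), (113.3235092163086, 115.99137115478516), 25.15325164794922)
[662.7 -15.8] ((663.5966186523438, -15.819908142089844), (113.6826400756836, 109.35706329345703), 25.589113235473633)
```

drive_tool([
  [[0,0,0],-9.9],
  [[0,0,0],-9.9],
  [[-0.0104,0.0477,0],0],
  [[-0.0104,0.0477,0],0],
  [[-0.0104,0.0477,0],0],
  [[-0.0104,0.0477,0],0],
  [[-0.0104,0.0477,0.02],0],
  [[0,0,0.04],0],
  [[0,0,0.02],0],
  [[0,0,0],0],
  [[0,0,0],0],
])

```text
clock: 22.5
position: [657.8, -16.7, 109.5]
ee_rot: [0.976, 0.219, 0.0, 0.0]
contact_force: [1.0, 0.6, -0.1]
gripper_width: 43.4
```

```bash
python3 - <<'E'
from h import *
st(); d=shot("w12",1.2); e=arm.get_image("scene"); save("s12",e["image"],(260,190,410,310),5)
np.savez("w.npz",**d)
E
```

```text
t 22.5 p [657.8 -16.7 109.5] yaw(x) 25.33 tilt 0.02 w 43.4 F [ 1.   0.6 -0.1] q [ 0.22  0.57 -0.09  0.   -0.92  1.79]
```

View pics/w12.png

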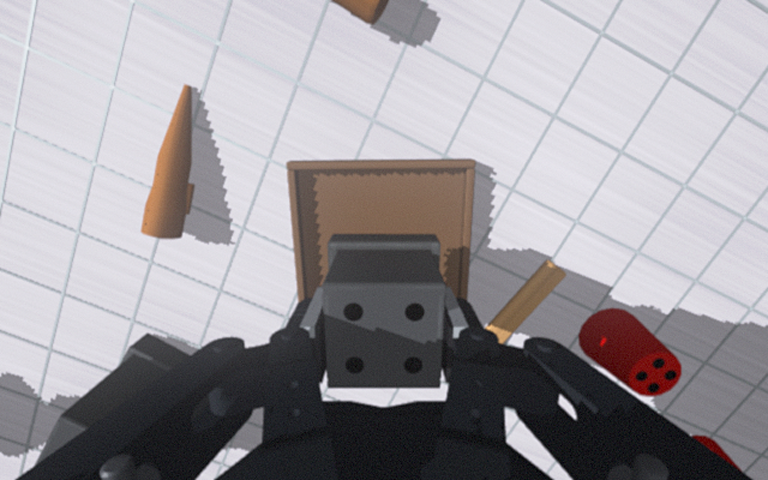

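View pics/s12.png

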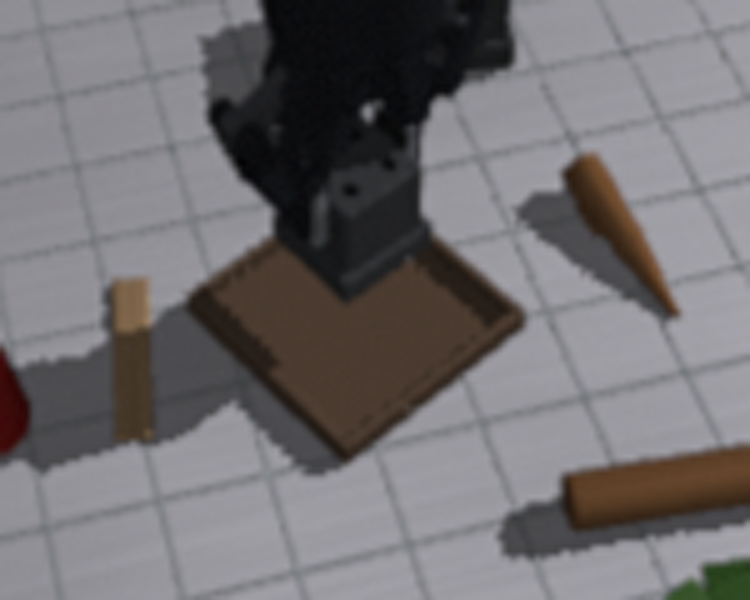

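```bash
python3 - <<'E'
from h import *
d=dict(np.load("w.npz")); p,R,s=tool()
for q in [(289,162),(475,160),(470,250),(294,250)]: print((R.T@(ray(d,np.array(q)/1.2,14)-p)).round(1))
E
```

```text
[ 57.1 -57.8  96.5]
[58.3 53.6 96.6]
[ 1.9 54.6 96.5]
[  1.8 -58.7  96.4]
```

drive_tool([
  [[0.001,-0.002,0.02],0],
  [[0,0,0.018],0],
  [[0,0,0.01],0],
  [[0,0,0.004],0],
  [[0,0,0.001],0],
  [[0,0,0.001],0],
  [[0,0,0],0],
])

```text
clock: 23.48
position: [658.0, -14.6, 56.0]
ee_rot: [0.976, 0.219, 0.001, 0.0]
contact_force: [0.1, -0.8, 1.1]
gripper_width: 43.1
```

drive_tool([
  [[0,0,0],0],
  [[0,0,0],0],
  [[0,0,0],0],
], fingers=-0.5)

```text
clock: 23.85
position: [657.6, -14.6, 55.3]
ee_rot: [0.976, 0.219, 0.0, 0.0]
contact_force: [-0.5, 0.4, -0.1]
gripper_width: 64.1
```

drive_tool([
  [[0,0,-0.02],0],
  [[0,0,-0.04],0],
  [[0,0,-0.05],0],
  [[-0.02,0,-0.05],0],
  [[-0.05,0,0],0],
  [[-0.04,0,0],0],
  [[0,0,0],0],
  [[0,0,0],0],
])

```text
clock: 24.85
position: [558.8, -61.6, 215.7]
ee_rot: [0.976, 0.219, 0.001, 0.0]
contact_force: [0.3, -0.4, 0.5]
gripper_width: 63.9
```

```bash
python3 - <<'E'
from h import *
st(); d=shot("w13",1.2);np.savez("w.npz",**d)
e=arm.get_image("scene"); save("s13",e["image"],(260,150,410,290),5)
np.savez("e13.npz",**e)
E
```

```text
t 24.85 p [558.8 -61.6 215.7] yaw(x) 25.31 tilt 0.08 w 63.9 F [ 0.3 -0.4  0.5] q [ 0.18  0.31 -0.21  0.   -1.05  1.83]
```

View pics/w13.png

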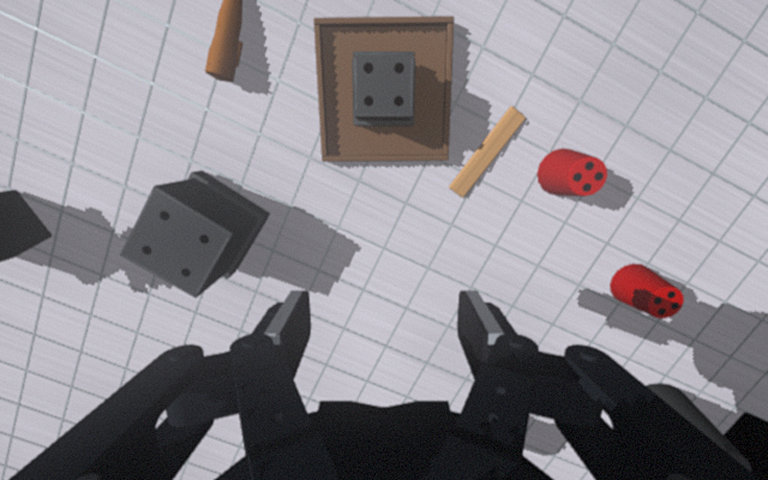

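View pics/s13.png

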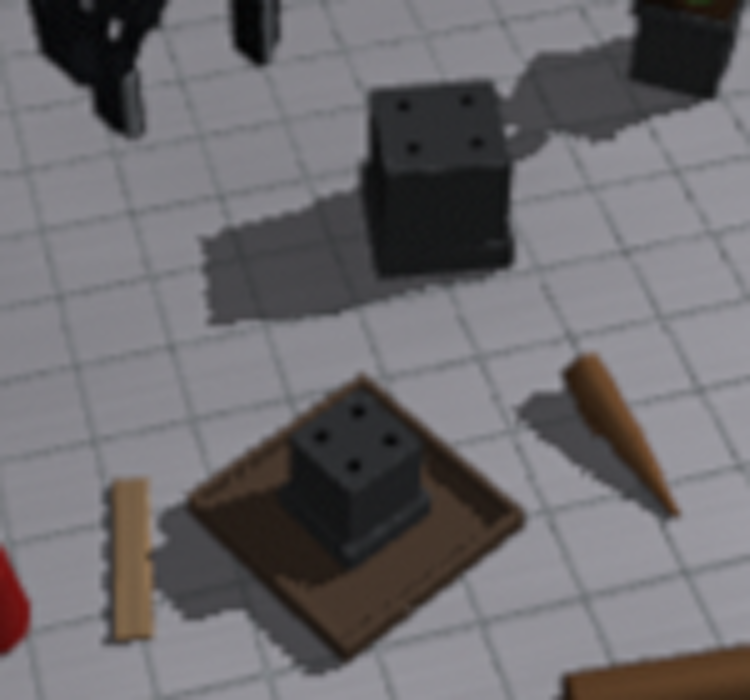

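Wrist view: the small square pot sits flat and parallel in its saucer, at (384,88). Now measuring the large square pot.

```bash
python3 - <<'E'
from h import *
d=dict(np.load("w.npz"));e=dict(np.load("e13.npz"));t=dict(np.load("top.npz"))
def f(c,pts,o,s,z):
    P=np.array([ray(c,np.array(p)/s+o,z)[:2] for p in pts]); r=cv2.minAreaRect(P.astype(np.float32)); print(P.mean(0).round(1),r)
f(d,[(165,216),(204,239),(186,272),(147,250)],(0,0),1.2,76)
f(e,[(404,106),(467,101),(478,143),(413,148)],(260,150),5,76)
print("small in saucer")
f(d,[(368,68),(399,68),(398,101),(368,101)],(0,0),1.2,61)
f(d,[(315,18),(453,17),(450,159),(322,161)],(0,0),1.2,14)
f(e,[(358,411),(391,440),(353,466),(321,436)],(260,150),5,61)
E
```

```text
[483.3  81.9] ((483.2764587402344, 82.00743103027344), (32.960609436035156, 32.74241256713867), 81.61085510253906)
[486.5  81.1] ((486.548095703125, 81.1332778930664), (33.52349853515625, 32.195220947265625), 80.8917007446289)
small in saucer
[657.  -13.7] ((657.0401611328125, -13.694574356079102), (21.980382919311523, 22.422611236572266), 25.346174240112305)
[658.4 -14.6] ((658.620849609375, -14.574607849121094), (112.78071594238281, 114.87499237060547), 26.217660903930664)
[659.6 -14.7] ((659.4944458007812, -14.596202850341797), (22.276477813720703, 22.672975540161133), 24.645078659057617)
```

drive_tool([
  [[0,0,0],8.5],
  [[0,0,0],8.5],
  [[0,0,0],8.5],
  [[0,0,0],8.6],
  [[-0.0318,-0.0433,0],0],
  [[-0.0318,-0.0433,0],0],
  [[-0.0318,-0.0433,0.02],0],
  [[0,0,0.03],0],
  [[0,0,0],0],
  [[0,0,0],0],
], fingers=-1)

```text
clock: 26.2
position: [485.0, 81.6, 165.9]
ee_rot: [0.997, -0.077, 0.001, -0.0]
contact_force: [-0.0, -0.6, -0.4]
gripper_width: 85.4
```

```bash
python3 - <<'E'
from h import *
st(); d=shot("w14",1.2);np.savez("w.npz",**d); print(proj(d,[484.5,81.5,76])*1.2)
E
```

```text
t 26.2 p [485.   81.6 165.9] yaw(x) -8.79 tilt 0.07 w 85.4 F [-0.  -0.6 -0.4] q [ 0.5   0.25 -0.44  0.   -0.88  0.92]
[384.5831799  256.39573944]
```

View pics/w14.png

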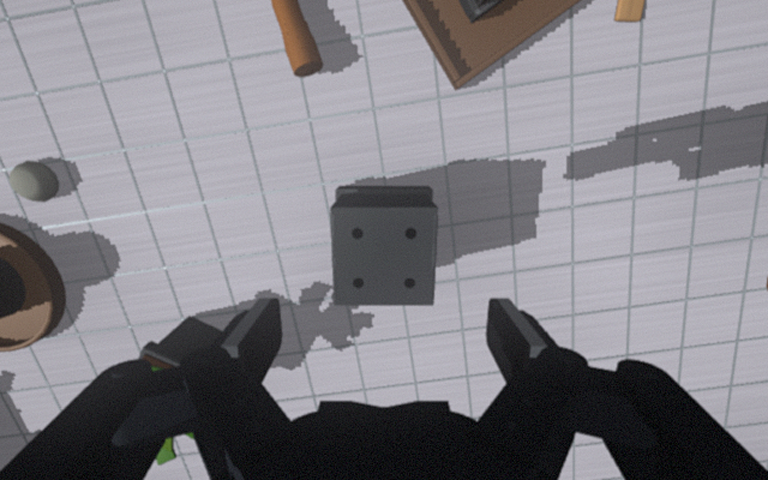

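The pot's top is centred at (384,257), as predicted, and square to the jaws. Grasping it.

drive_tool([
  [[0,0,0.03],0],
  [[0,0,0.03],0],
  [[0,0,0.02],0],
  [[0,0,0.014],0],
  [[0,0,0.005],0],
  [[0,0,0],0],
])

```text
clock: 27.0
position: [484.2, 81.4, 66.6]
ee_rot: [0.997, -0.077, 0.0, -0.0]
contact_force: [1.2, 1.1, -0.1]
gripper_width: 85.4
```

drive_tool([
  [[0,0,0],0],
  [[0,0,0],0],
  [[0,0,0],0],
  [[0,0,0],0],
  [[0,0,0],0],
], fingers=1)

```text
clock: 27.62
position: [484.6, 81.8, 67.2]
ee_rot: [0.997, -0.076, 0.001, -0.001]
contact_force: [-0.3, 0.7, 6.1]
gripper_width: 65.1
```

drive_tool([
  [[0,0,-0.01],0],
  [[0,0,-0.03],0],
  [[0,0,-0.05],0],
  [[0,0,-0.05],0],
  [[0,0,0],0],
  [[0,0,0],0],
])

```text
clock: 28.38
position: [482.7, 81.0, 205.7]
ee_rot: [0.997, -0.077, -0.001, 0.0]
contact_force: [-0.3, 0.0, -1.1]
gripper_width: 65.0
```

```bash
python3 - <<'E'
from h import *
st(); d=shot("w15",1.2)
p,R,s=tool(); 
E
```

```text
t 28.375 p [482.7  81.  205.7] yaw(x) -8.84 tilt 0.1 w 65.0 F [-0.3  0.  -1.1] q [ 0.5   0.2  -0.39 -0.   -0.98  0.92]
```

View pics/w15.png

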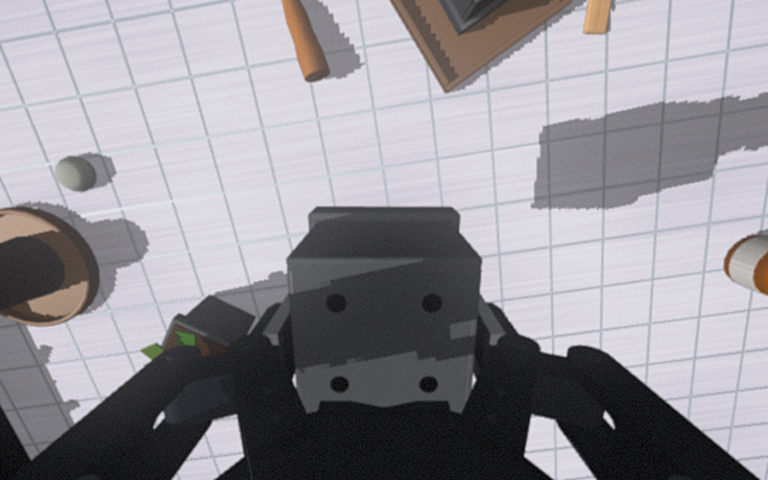

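```bash
python3 - <<'E'
from h import *
d=arm.get_image("wrist"); p,R,s=tool()
for n,pts,h in [("small",[(353,312),(415,312),(413,365),(354,365)],5.4),("large",[(336,302),(432,302),(429,384),(339,384)],8.8)]:
    P=np.mean([R.T@(ray(d,np.array(q)/1.2,p[2]+h)-p) for q in pts],0); print(n,P.round(1))
E
```

```text
small [-0.8 -0.4 -5.4]
large [-0.9 -0.3 -8.8]
```

drive_tool([
  [[0,0,0],-8.5],
  [[0,0,0],-8.5],
  [[0,0,0],-8.5],
  [[0,0,0],-8.6],
  [[0.0294,0.0403,0],0],
  [[0.0294,0.0403,0],0],
  [[0.0294,0.0403,0],0],
  [[0.0294,0.0403,0],0],
  [[0,0,0.03],0],
  [[0,0,0.03],0],
  [[0,0,0],0],
  [[0,0,0],0],
])

```text
clock: 29.98
position: [659.4, -14.1, 146.5]
ee_rot: [0.976, 0.219, 0.0, 0.0]
contact_force: [0.6, 0.2, -0.5]
gripper_width: 65.0
```

```bash
python3 - <<'E'
from h import *
st(); e=arm.get_image("scene"); save("s16",e["image"],(260,170,410,290),5)
p,R,s=tool(); print(R.T@(np.array([657.8,-14.6,p[2]])-p))
E
```

```text
t 29.975 p [659.4 -14.1 146.5] yaw(x) 25.34 tilt 0.04 w 65.0 F [ 0.6  0.2 -0.5] q [ 0.22  0.53 -0.04  0.   -1.    1.79]
[-1.98666811 -0.24293967 -0.00325567]
```

View pics/s16.png

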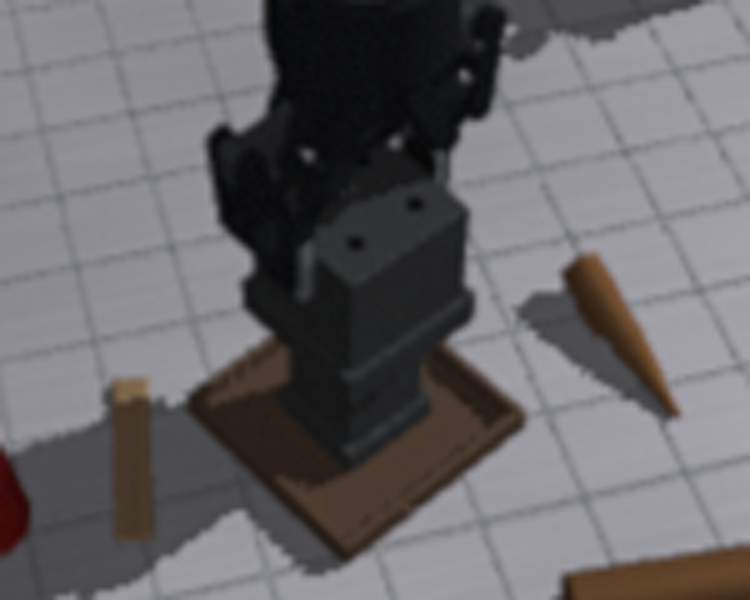

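The large pot hangs directly over the small one in the scene crop. I'll correct by -2 mm along tool x and lower in two stages.

drive_tool([
  [[-0.002,0,0.01],0],
  [[0,0,0.02],0],
  [[0,0,0.02],0],
  [[0,0,0.01],0],
  [[0,0,0],0],
])

```text
clock: 30.65
position: [656.8, -15.0, 85.8]
ee_rot: [0.976, 0.219, -0.001, -0.0]
contact_force: [0.9, -0.3, -0.8]
gripper_width: 65.0
```

drive_tool([
  [[0,0,0.007],0],
  [[0,0,0.004],0],
  [[0,0,0.002],0],
  [[0,0,0.001],0],
  [[0,0,0],0],
])

```text
clock: 31.28
position: [657.2, -15.0, 72.6]
ee_rot: [0.976, 0.219, 0.0, 0.0]
contact_force: [-1.0, -0.1, 0.4]
gripper_width: 65.3
```

Reached floor height with no jam. I'll release and check.

drive_tool([
  [[0,0,0],0],
  [[0,0,0],0],
  [[0,0,0],0],
], fingers=-1)

```text
clock: 31.65
position: [657.3, -15.0, 72.4]
ee_rot: [0.976, 0.219, 0.0, 0.0]
contact_force: [-0.1, 0.5, 0.7]
gripper_width: 85.0
```

drive_tool([
  [[0,0,-0.02],0],
  [[0,0,-0.04],0],
  [[0,0,-0.05],0],
  [[-0.02,0,-0.04],0],
  [[-0.05,0.02,0],0],
  [[-0.05,0.04,0],0],
  [[0,0,0],0],
  [[0,0,0],0],
])

```text
clock: 32.65
position: [575.1, -119.4, 222.6]
ee_rot: [0.976, 0.219, 0.0, 0.0]
contact_force: [0.0, 0.7, -0.0]
gripper_width: 85.5
```

```bash
python3 - <<'E'
from h import *
st(); d=shot("w17",1.2)
e=arm.get_image("scene"); save("s17",e["image"],(260,170,410,290),5)
np.savez("w.npz",**d);np.savez("e17.npz",**e)
E
```

```text
t 32.65 p [ 575.1 -119.4  222.6] yaw(x) 25.26 tilt 0.05 w 85.5 F [ 0.   0.7 -0. ] q [ 0.07  0.35 -0.14 -0.   -1.08  1.94]
```

View pics/s17.png

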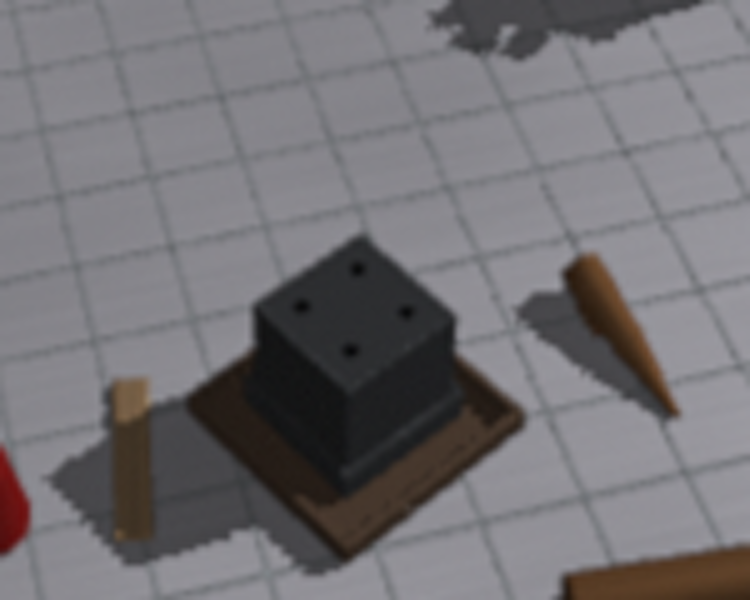

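View pics/w17.png

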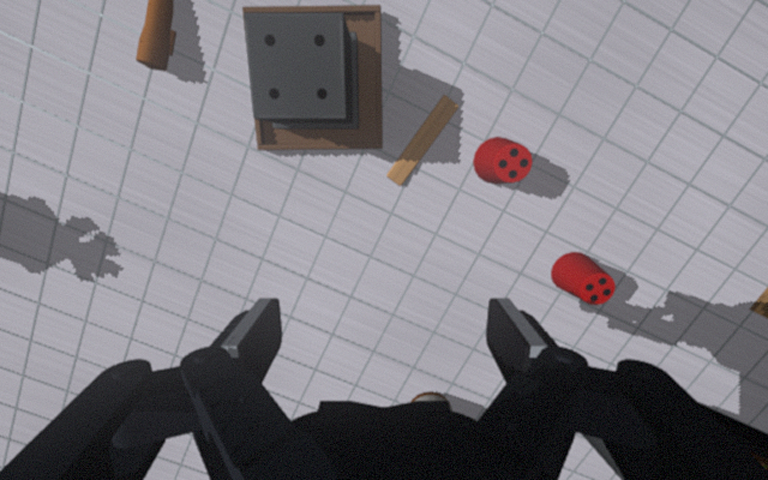

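The large square pot is seated flat, and the dibber is undisturbed. Now to the large round pot.

drive_tool([
  [[0,0,0],8.4],
  [[0,0,0],8.4],
  [[0,0,0],8.5],
  [[-0.015,0.05,0],0],
  [[-0.015,0.05,0],0],
  [[-0.015,0.05,0],0],
  [[-0.015,0.05,0],0],
  [[-0.015,0.05,0],0],
  [[-0.015,0.05,0],0],
  [[0,0,0],0],
  [[0,0,0],0],
])

```text
clock: 34.12
position: [485.7, -418.5, 221.7]
ee_rot: [1.0, 0.0, -0.0, -0.0]
contact_force: [-0.4, 0.9, -0.2]
gripper_width: 85.6
```

```bash
python3 - <<'E'
from h import *
st(); d=shot("w18",1.2)
for z in (0,84): print(proj(d,[483,-440,z])*1.2)
np.savez("w.npz",**d)
e=dict(np.load("e17.npz")); save("s18",e["image"],(100,190,190,260),8)
t=dict(np.load("top.npz")); save("t18",t["image"],(435,190,505,240),10)
E
```

```text
t 34.125 p [ 485.7 -418.5  221.7] yaw(x) 0.05 tilt 0.04 w 85.6 F [-0.4  0.9 -0.2] q [-0.46  0.44  0.   -0.   -1.14  2.03]
[406.01862593 216.42184497]
[412.75260993 239.23440775]
```

View pics/w18.png

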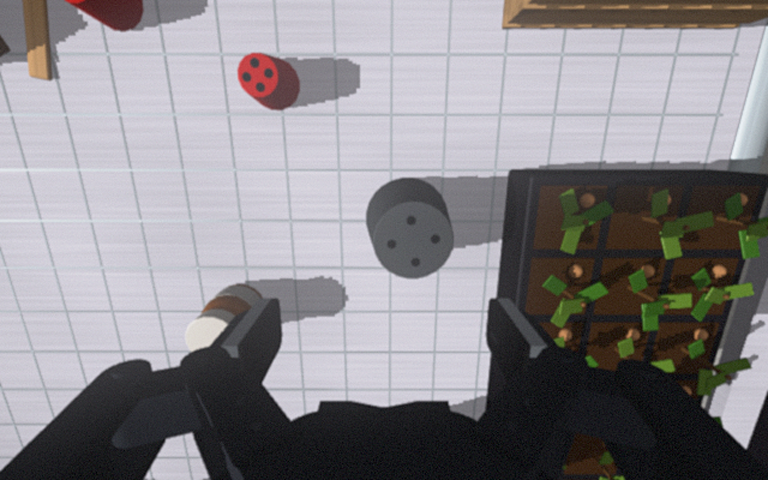

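View pics/s18.png

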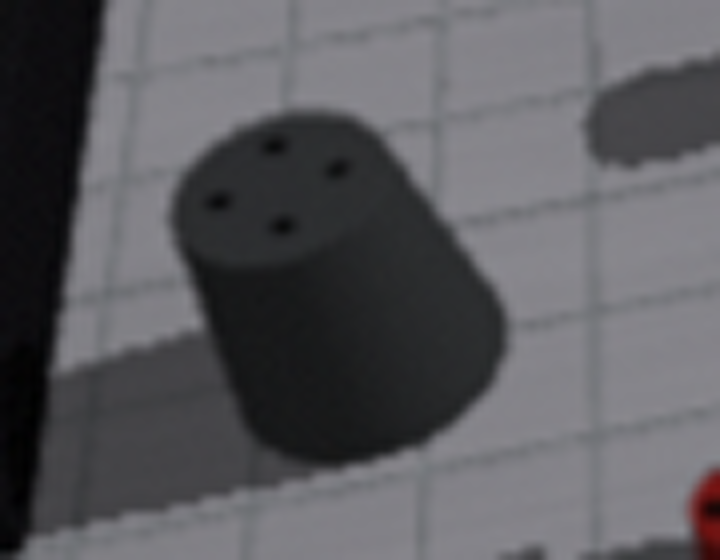

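View pics/t18.png

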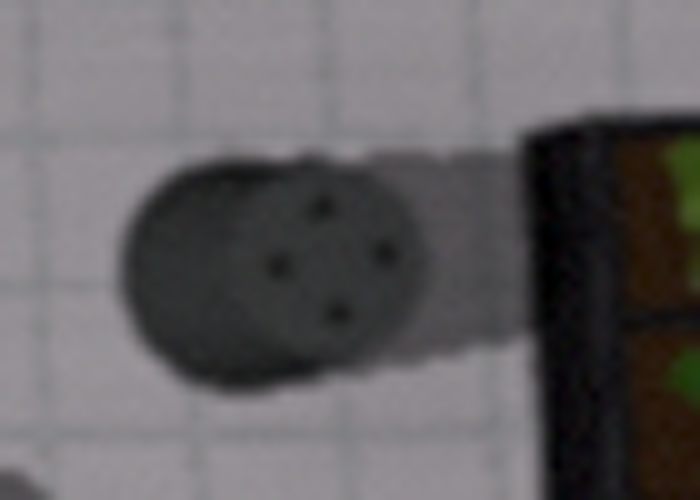

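```bash
python3 - <<'E'
from h import *
d=dict(np.load("w.npz"));e=dict(np.load("e17.npz"));t=dict(np.load("top.npz"))
def f(c,pts,o,s,z): print(np.mean([ray(c,np.array(p)/s+o,z) for p in pts],0).round(1))
f(d,[(411,220),(391,244),(435,239),(415,262)],(0,0),1.2,84)
f(e,[(275,146),(337,168),(219,202),(284,225)],(100,190),8,84)
f(t,[(322,207),(277,266),(387,252),(337,312)],(435,190),10,84)
print(ray(d,(510/1.2,240/1.2),50))
E
```

```text
[ 481.2 -440.2   84. ]
[ 484.3 -440.9   84. ]
[ 482.5 -443.6   84. ]
[ 472.89786865 -527.20672774   50.        ]
```

The views agree on (482,-441) for the large round pot. Grasping it.

drive_tool([
  [[-0.0035,0.0225,0],0],
  [[0,0,0.04],0],
  [[0,0,0.05],0],
  [[0,0,0.034],0],
  [[0,0,0.018],0],
  [[0,0,0.005],0],
  [[0,0,0],0],
])

```text
clock: 35.05
position: [482.3, -442.1, 76.3]
ee_rot: [1.0, 0.0, 0.001, 0.001]
contact_force: [-1.0, 0.4, 0.7]
gripper_width: 85.3
```

drive_tool([
  [[0,0,0],0],
  [[0,0,0],0],
  [[0,0,0],0],
  [[0,0,0],0],
  [[0,0,0],0],
], fingers=1)

```text
clock: 35.67
position: [482.7, -442.8, 77.9]
ee_rot: [1.0, 0.0, 0.002, 0.002]
contact_force: [-0.7, 0.1, 6.5]
gripper_width: 65.0
```

drive_tool([
  [[0,0,-0.01],0],
  [[0,0,-0.03],0],
  [[0,0,-0.05],0],
  [[0,0,-0.05],0],
  [[0,0,-0.01],0],
  [[0,0,0],0],
])

```text
clock: 36.42
position: [481.4, -441.3, 225.7]
ee_rot: [1.0, -0.0, 0.001, -0.0]
contact_force: [0.2, 0.8, -1.7]
gripper_width: 64.9
```

```bash
python3 - <<'E'
from h import *
st(); d=shot("w19",1.2)
e=arm.get_image("scene"); save("s19",e["image"],(60,100,220,260),4)
E
```

```text
t 36.425 p [ 481.4 -441.3  225.7] yaw(x) -0.02 tilt 0.07 w 64.9 F [ 0.2  0.8 -1.7] q [-0.5   0.45  0.04 -0.   -1.15  2.07]
```

View pics/w19.png

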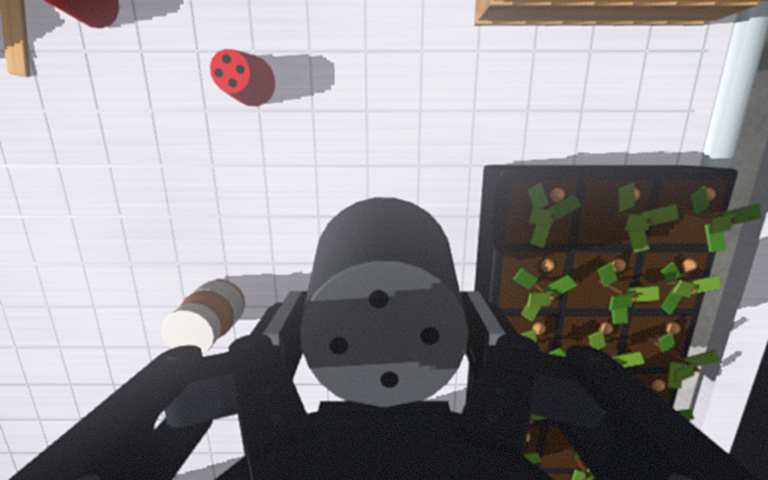

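View pics/s19.png

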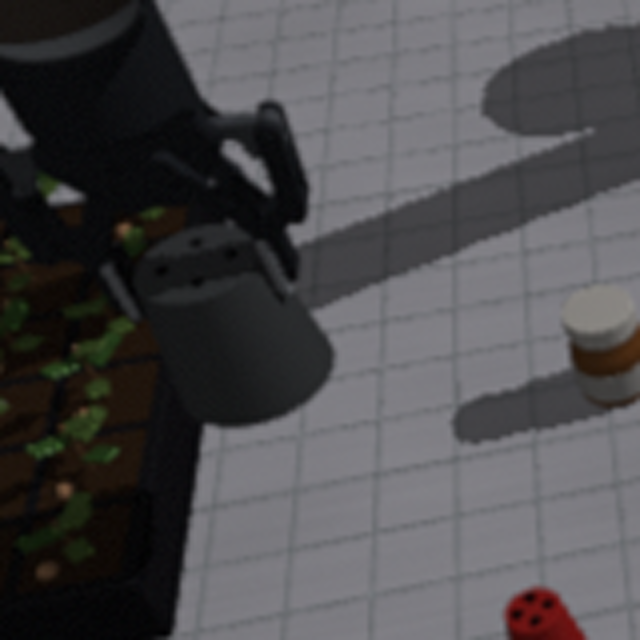

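drive_tool([
  [[0.0005,-0.048,0],0],
  [[0.0005,-0.048,0],0],
  [[0.0005,-0.048,0],0],
  [[0.0005,-0.048,0],0],
  [[0.0005,-0.048,0],0],
  [[0.0005,-0.048,0],0],
  [[0.0005,-0.048,0],0],
  [[0.0005,-0.048,0],0],
  [[0.0005,-0.048,0],0],
  [[0.0005,-0.048,0],0],
  [[0,-0.048,0],0],
  [[0,-0.048,0],0],
])

```text
clock: 38.02
position: [485.4, 135.5, 223.5]
ee_rot: [1.0, 0.0, -0.002, 0.001]
contact_force: [-0.1, 1.4, -1.2]
gripper_width: 64.9
```

drive_tool([
  [[0,-0.048,0],0],
  [[0,-0.048,0],0],
  [[0,-0.048,0],0],
  [[0,-0.048,0],0],
  [[0,-0.048,0],0],
  [[0.002,-0.048,0],0],
  [[0,-0.002,0],0],
  [[0,0,0.03],0],
  [[0,0,0.02],0],
  [[0,0,0],0],
  [[0,0,0],0],
])

```text
clock: 39.4
position: [488.8, 424.0, 175.6]
ee_rot: [1.0, -0.0, 0.0, 0.0]
contact_force: [0.4, 0.4, -0.9]
gripper_width: 64.6
```

```bash
python3 - <<'E'
from h import *
st(); e=arm.get_image("scene"); save("s20",e["image"],(400,90,540,220),4.5)
E
```

```text
t 39.4 p [488.8 424.  175.6] yaw(x) -0.01 tilt 0.03 w 64.6 F [ 0.4  0.4 -0.9] q [ 0.96  0.48 -0.04  0.   -1.04  0.61]
```

View pics/s20.png

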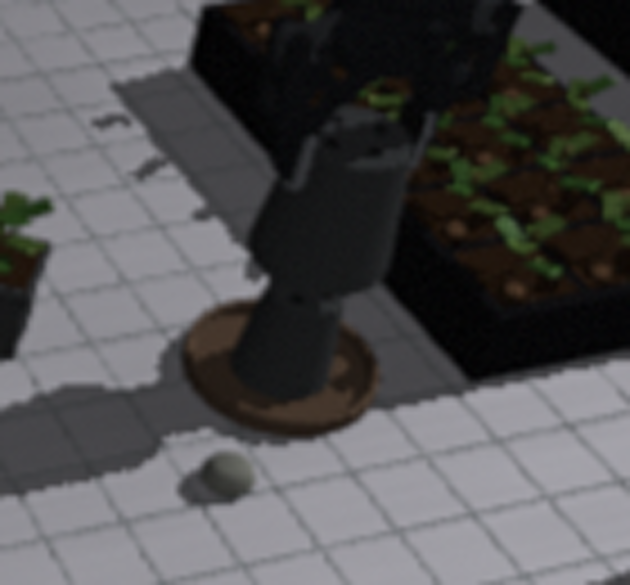

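It hangs directly above the medium pot. Lowering in two stages.

drive_tool([
  [[-0.0005,-0.001,0.02],0],
  [[0,0,0.02],0],
  [[0,0,0.02],0],
  [[0,0,0.015],0],
  [[0,0,0.005],0],
  [[0,0,0],0],
])

```text
clock: 40.2
position: [488.2, 425.5, 95.6]
ee_rot: [1.0, 0.0, 0.0, -0.0]
contact_force: [0.7, 0.1, -1.1]
gripper_width: 64.7
```

drive_tool([
  [[0,0,0.005],0],
  [[0,0,0.003],0],
  [[0,0,0.002],0],
  [[0,0,0.001],0],
  [[0,0,0.001],0],
  [[0,0,0],0],
])

```text
clock: 40.95
position: [488.0, 425.4, 83.4]
ee_rot: [1.0, 0.0, 0.0, -0.0]
contact_force: [0.5, 0.4, 1.1]
gripper_width: 64.6
```

drive_tool([
  [[0,0,0],0],
  [[0,0,0],0],
  [[0,0,0],0],
  [[0,0,0],0],
], fingers=-1)

```text
clock: 41.45
position: [488.0, 425.4, 83.3]
ee_rot: [1.0, 0.0, 0.0, -0.0]
contact_force: [-0.3, 0.3, -0.1]
gripper_width: 85.4
```

drive_tool([
  [[0,0,-0.02],0],
  [[0,0,-0.04],0],
  [[0,0,-0.05],0],
  [[0,0.03,-0.04],0],
  [[-0.02,0.05,0],0],
  [[-0.02,0.05,0],0],
  [[0,0.03,0],0],
  [[0,0,0],0],
  [[0,0,0],0],
])

```text
clock: 42.58
position: [448.3, 265.9, 233.5]
ee_rot: [1.0, 0.0, 0.0, -0.0]
contact_force: [1.0, -0.0, 0.2]
gripper_width: 85.3
```

```bash
python3 - <<'E'
from h import *
st(); d=shot("w21",1.2); np.savez("w.npz",**d)
e=arm.get_image("scene"); save("s21",e["image"],(190,100,530,300),2.3); save("s21b",e["image"],(420,110,510,210),6)
np.savez("e21.npz",**e)
E
```

```text
t 42.575 p [448.3 265.9 233.5] yaw(x) 0.0 tilt 0.06 w 85.3 F [ 1.  -0.   0.2] q [ 0.85  0.23 -0.28  0.   -1.06  0.72]
```

View pics/w21.png

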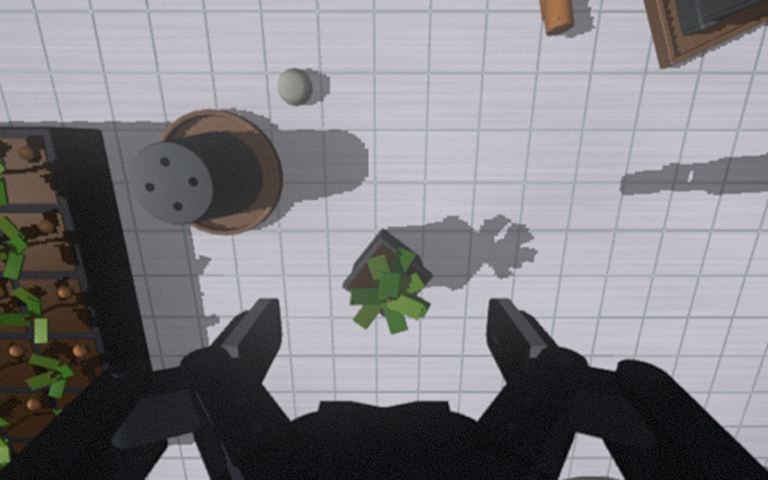

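View pics/s21.png

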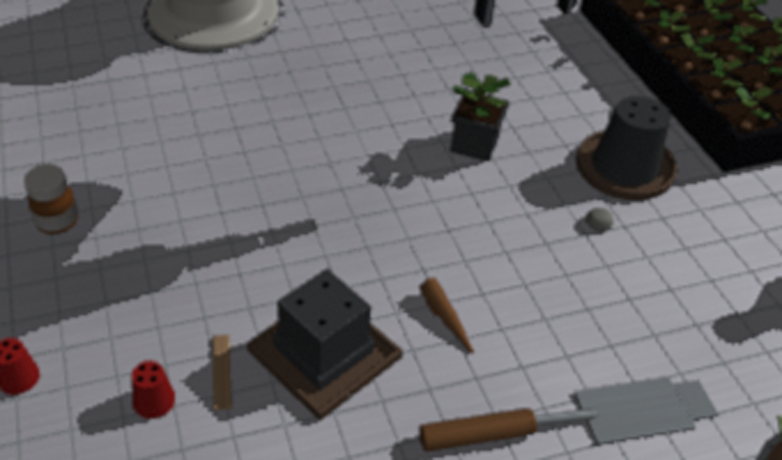

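View pics/s21b.png

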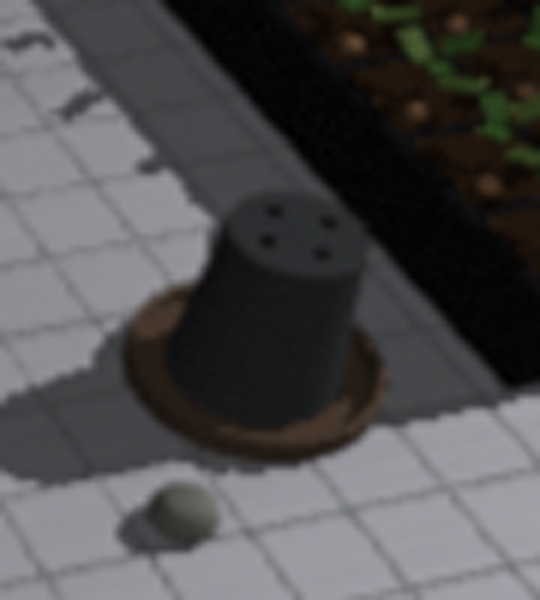

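```bash
python3 - <<'E'
from h import *
d=dict(np.load("w.npz"));e=dict(np.load("e21.npz"))
A=[np.array(p)/1.2 for p in [(165,162),(150,187),(193,182),(178,206)]]; B=[np.array(p)/6+(420,110) for p in [(328,222),(275,210),(323,254),(268,241)]]
def f(c,pts,z): print(np.mean([ray(c,p,z) for p in pts],0).round(1))
f(d,A,89);f(e,B,89)
P=lambda c:c["K"]@np.c_[c["R"],c["t"]]
X=cv2.triangulatePoints(P(d),P(e),np.mean(A,0).reshape(2,1),np.mean(B,0).reshape(2,1)); print("round top",(X[:3]/X[3]).ravel())
f(e,[np.array(p)/5+(260,170) for p in [(358,269),(407,313),(351,350),(302,306)]],81)
E
```

```text
[486.5 426.   89. ]
[489.8 424.3  89. ]
round top [486.12447019 427.86630591  85.35578574]
[658.7 -15.2  81. ]
```

Both nests check out: the centres are within about 3 mm of their saucers and they look upright. The triangulated round top, 85 against 89 mm nominal, agrees within calibration error and shows nothing is propped up. Handing in.

```bash
python3 - <<'E'
from h import *
st(); print(arm.job_done())
E
```

```text
t 42.675 p [448.2 266.3 233.1] yaw(x) 0.04 tilt 0.01 w 85.7 F [-0.5  0.2 -1.2] q [ 0.85  0.23 -0.28  0.   -1.06  0.72]
the job is handed in; nothing more can be done
None
```

All five pots are nested upside down as asked: small, medium and large round on the round saucer, and small and large square on the square saucer. The gripper is open and clear of everything, and I handed the job in at 42.7 s. The hand-in gives no verdict.

**Position:** in the last pictures the outer pots stand upright inside the rims. The round nest is at about (488, 425) and the square nest at about (658.7, -15.2), both within about 3 mm of the saucer centres I measured. The inner pots can no longer be seen; each looked upright and centred before the next one went over it.

**Height:** each pot came down to its expected floor height with only light force (at most about 2 N). The triangulated top of the large round pot read 85 mm against the expected 89 mm. I put that down to camera calibration and pixel-picking error, and nothing suggested a pot was propped up.

**Disagreements:** the views differed by up to about 5 mm on the round saucer and about 9 mm on the square one. I settled both with closer wrist views before placing.

**Bystanders:** the seedling, jar, dibber and red look-alikes look unmoved by eye in the final scene picture.

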